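Lock the magnifier over the mug and lay out the tools

ROBOT

A 6-joint arm with a two-finger parallel gripper is mounted at the origin on the work surface. World frame = base frame: x ahead of the robot, y to its left, z up, the work surface at z = 0. Lengths are in m, angles in rad, forces in N, time in s.
With the tool pointing down it reaches from about 0.375 to 0.9 m from the base axis. Payload 3.1 kg.
Tool frame: the origin (TCP) lies at the very end of the fingers, on their centre line; the grasp point (between the pads) lies 19 mm behind it; z points along the fingers, y is the line along which they close (so a half turn about z gives the same grasp; the last joint's range is limited). The gripper opens to 85 mm and grips with 20 to 120 N. Pads are 22 mm wide; open, the fingers measure 114 mm over their backs; the gripper's body (76 mm by 85 mm) begins 54 mm behind the grasp point. The pads swing forward as they close: fully open they stand 13 mm farther back than shut.
Start: joints at [-1.31, 0.527, 1.433, -0, 1.181, -0.178], TCP at [0.266, -0.566, 0.231] pointing down, gripper open.
Joint ranges: [-3.08, 3.08], [-0.75, 2.2], [0.22, 2.44], [-1.43, 4.57], [0, 2.65], [-2.85, 2.85]. Speed limits (rad/s): [2.79, 2.79, 3.14, 3.14, 3.14, 3.14].

INTERFACE

Orientations are given as a unit quaternion [x, y, z, w].
In Python, from workcell import monitor, read_camera, close_job gives the robot as it stands.
- The arm moves only by the tool step_arm, never from a script. Its argument "increments" is a list of rows, each a list of 7 numbers: the turn, a rotation vector about the tool's x, y, z in rad, then the shift along the tool's x, y, z in mm, then the opening, from 0 (shut) to 1 (fully open). In form: [[rx, ry, rz, tx, ty, tz, grip], ...]. A call has exactly 5 rows; each row is the pose to reach, as a shift and turn from the pose commanded when the call began, along the tool's axes at that moment; what a row does not reach only later rows make up. A row lasts 1/8 s, in which the tool goes at most 62.5 mm and 10.7 degrees, less where a joint would pass 70% of its speed; a pose out of reach is approached as far as the arm can. A call with a gripper value outside its range is refused whole. The fingers move at their own pace and stop on an object; the grip force is fixed at half the most. Time passes only in rows, so rows that repeat a pose let the fingers close, or fill a call up. It gives the time, the measured TCP pose, the force, the opening and the grip force at its end, in the units of the state.
- monitor.state(): the state, without advancing time (a new reading comes with each control period).
- read_camera(name): name is "side" or "top" or "wrist"; returns a dict with "frame" (480x640x3 uint8, red, green, blue), "camera_matrix" (3x3 intrinsics, pixels), "R" (3x3) and "t" (3): a world point X has camera coordinates R X + t; the wrist camera has in their place "hand_eye" (4x4, takes a point from camera to tool coordinates, whose origin is the TCP and whose axes are the flange's). Camera axes: x right, y down, z forward; pixel columns grow to the right and rows downward; lengths in m; the calibration is good to about 2 mm. A picture is of the moment at which its call begins: read the wrist's pose just before it. There is no depth.
- close_job(): hands the job in; it is judged then, once.
The state is a dict: "clock": time; "joints": joint angles; "joint_velocities": joint speeds; "joint_torque": joint torques, N m; "position": TCP position; "ee_rot": TCP orientation; "contact_force": force on the tool from outside, world axes, zero at the start; "torque": the same for the moment, N m; "finger_gap": finger opening in m; "grasp_force": force on a finger pad.
Only numpy, scipy, OpenCV 4.12 (cv2) and the standard library are available. Lean on these libraries where they do the work, as an engineer would, in place of code of your own. Each camera call takes 0.05 s, during which the arm holds its last target. There are 200 camera calls.

TASK

Make the glaze-painting place ready: swing the stiff magnifier arm until its lens is centred over the white mug, then set the adjustable wrench on the brass nut on top of the magnifier's stand, roll its worm until the jaw closes snugly on the nut, and only then turn the nut clockwise with the wrench until it is tight against its stop. Then lay the wrench and every brush flat on the grey mat, side by side and parallel to its sides, all with jaws and bristles towards the mat's red strip. Leave the lens over the mug, and do not knock the green vase or the pink jars.

Things in the scene. Friction and masses are not known exactly. Their poses are not given: they have to be found in the camera images.
- lens (a point): Top centre of the magnifier's round lens (black rim, 90 mm across, 10 mm thick, its underside 114 mm above the table), at the free end of the grey swinging arm, 180 mm from the arm's pivot. The arm is a level bar 22 mm wide, top face 124 mm above the table.
- boom_peg (a point): Centre of the top of the red upright grip peg on the swinging arm: 18 mm diameter, 52 mm tall (from 124 to 176 mm above the table), 108 mm from the pivot, on the line from pivot to lens. Only the clamp plate and nut, on the pivot side, rise above the bar near it.
- boom (a joint): Angle of the magnifier arm about the stand's vertical post, rad, growing anticlockwise seen from above; at 0 the arm lies along the stand's x axis. Stiff (about 0.3 N m) and stays where left. Range -1.3 to 2.6.
- stand: Fixed magnifier stand: round foot 130 mm across and 16 mm tall, post, and above the arm a fixed round aluminium clamp plate, 140 mm across, its flat top 136 mm above the table. Origin on the post's axis (the pivot of arm and nut) at the table; z up.
- nut_mid (a point): Centre of the underside of the brass hexagon nut, on the pivot axis, on top of the clamp plate (136 mm above the table). The nut is 36 mm across flats, 14 mm tall; a 14 mm stud rises 18 mm above the plate through it. One pair of flats faces this frame's +y and -y, so corners lie along its x axis; the frame turns with the nut.
- nut (a joint): Rotation of the nut, rad, growing clockwise seen from above (tightening). It starts between 0 and 0.25 and is tight against its stop at 1.0. Turning it takes about 0.35 N m.
- mug: White unpainted mug (66 mm across) fixed on a small aluminium banding wheel 116 mm across; together 86 mm tall, fixed to the table. Origin at the table under the mug's centre. It lies under the circle swept by the lens (within about 12 mm); it can be at either of two places there, the green vase at the other.
- vase: Loose celadon-green vase, 80 mm tall, 80 mm across, a bystander under the lens's circle. Origin at its underside.
- wrench: Adjustable wrench lying flat, 188 mm long, 0.3 kg. Origin on its underside, where the centre of a snugly held nut comes. x runs from handle to the open end of the jaws, z up. Head 16 mm thick, from x = -58 to 18 and y = -32 to 40 mm; throat floor at x = -22 mm. Centre of mass near x = -50 mm: set on the nut it lies steady on the clamp plate by itself.
- jaw (a joint): Travel of the sliding jaw, m: 0 fully open, growing as it closes towards the wrench's -y; 0.008 is snug on the 36 mm nut. Fixed jaw's inner face at y = -18 mm, sliding jaw's at y = +26 mm when open (mouth 44 mm: it drops over the nut from above). It moves only with the worm, 1.5 mm per rad, and holds itself against pushing.
- worm_top (a point): Top of the brass ribbed worm in the wrench's head (22 mm diameter, 20 mm long, axis along wrench y), at wrench x = -42, y = 3 mm, 22.5 mm above the underside, 6.5 mm above the head's face. Shut fingertips pressed on it (8 to 15 N) and drawn about 20 mm towards the jaws (+x) roll it, closing the jaw 1 to 3 mm a stroke; drawn back it opens. Takes 4 N at its rim.
- wrench_head (a point): Foremost point of the wrench's jaws, between them (x = 18 mm, 8 mm above the underside).
- wrench_tail (a point): End of the wrench's blue handle (x = -170 mm, 8 mm above the underside). The handle runs from x = -58 to -170 mm, 22 mm wide, its faces 2 and 14 mm above the underside.
- mat: Fixed grey tool mat, 210 mm (x) by 270 mm (y), 3 mm thick, with a red strip along its +x edge. Origin at the table under its centre; its top is 3 mm higher.
- brush0: Flat glaze brush with a light wooden handle, 180 mm long, 12 mm thick, 50 g, loose; may be absent. Origin at its underside, mid-length, which is about its centre of mass; x runs from tail to bristles. Handle 14 mm wide from x = -90 to 25 mm, then a metal ferrule 19 mm wide, then straw-coloured bristles 22 mm wide to x = 90 mm.
- brush0_tip (a point): Bristle end of brush0, 6 mm above its underside.
- brush1: Flat glaze brush with a green handle, 180 mm long, 12 mm thick, 50 g, loose; may be absent. Origin at its underside, mid-length, which is about its centre of mass; x runs from tail to bristles. Handle 14 mm wide from x = -90 to 25 mm, then a metal ferrule 19 mm wide, then straw-coloured bristles 22 mm wide to x = 90 mm.
- brush1_tip (a point): Bristle end of brush1, 6 mm above its underside.
- brush2: Flat glaze brush with a black handle, 180 mm long, 12 mm thick, 50 g, loose; may be absent. Origin at its underside, mid-length, which is about its centre of mass; x runs from tail to bristles. Handle 14 mm wide from x = -90 to 25 mm, then a metal ferrule 19 mm wide, then straw-coloured bristles 22 mm wide to x = 90 mm.
- brush2_tip (a point): Bristle end of brush2, 6 mm above its underside.
- jar0: Lidded pink jar, 70 mm tall, 72 mm across, loose, a bystander beside the mat (right of it as seen from the robot). Origin at its underside.
- jar1: Lidded pink jar, 70 mm tall, 72 mm across, loose, a bystander beside the mat (left of it as seen from the robot). Origin at its underside.
Not all that is in view belongs to the job. What is shaped like the brush0 but blue is not meant.

How it is judged:
By the outcome, as a careful person would: the job done as asked, in the order asked, and still so for the second after the job is handed in, with the robot touching nothing.
Of brush0, brush1, brush2 only 2 to 3 are there at a start; the rules pass over those that are not, and their reading is None.
At some moment in a run one of brush0, brush1, brush2 may be knocked a few centimetres aside while the robot is not near it.
It also fails if it takes over 210 s, if anything falls off the work surface, if the arm or the gripper's body presses on something with over 40 N, if the wrist force passes 120 N, or if a joint passes its speed limit or range.

## Working session

There is one attempt and no reset: what is moved stays moved. The work goes in short steps, Python scripts to look and compute and a tool call to move; the robot and the scene stay as the last step left them, time stands still between calls to the robot, and variables do not carry over. Pictures are saved under pics/ and viewed, at most 14 in all, crops included, and the job is handed in when it is done.

Besides the shell and the picture viewer there is one more tool, called after "Request:" as name(argument=value, ...), one argument or row to a line, values as JSON. step_arm: Moves the arm, as the interface text tells. Its arguments: {"type":"object","properties":{"increments":{"type":"array","items":{"type":"array","items":{"type":"number"}}}},"required":["increments"]}

```bash
ls; mkdir -p pics; python3 - <<'E'
from workcell import monitor, read_camera
import cv2,pickle,numpy as np
s=monitor.state();print(s)
d={}
for n in("top","side","wrist"):
    c=read_camera(n);d[n]=c;cv2.imwrite(f"pics/{n}0.png",c["frame"][:,:,::-1])
    print(n,{k:np.round(v,4).tolist() for k,v in c.items() if k!="frame"})
pickle.dump(d,open("c0.pkl","wb"))
E
```

```text
pics
{'clock': 0.0, 'joints': array([-1.31049623e+00,  5.28449735e-01,  1.43391788e+00,  1.54961819e-05,
        1.18136922e+00, -1.78505913e-01]), 'joint_velocities': array([-0.00034767, -0.00101714,  0.00179862, -0.00017765, -0.00077638,
        0.00070543]), 'joint_torque': array([ 1.31702946e-03, -4.42346942e+01, -1.78025186e+01, -1.23369691e-04,
        8.54649232e-03,  5.58936875e-06]), 'position': array([ 0.26537727, -0.56507319,  0.23033875]), 'ee_rot': array([ 9.76027638e-01,  2.17643974e-01, -3.66743839e-05, -1.07148793e-03]), 'contact_force': array([ 0.30702141, -1.10409483, -1.09919543]), 'torque': array([-0.0015575 , -0.01587365, -0.00647918]), 'grasp_force': 0.0, 'finger_gap': 0.08549484694390762}
top {'camera_matrix': [[462.5198, 0.0, 320.2947], [0.0, 462.5198, 240.1168], [0.0, 0.0, 1.0]], 'R': [[0.0092, -0.9998, -0.0188], [-0.9918, -0.0068, -0.1274], [0.1272, 0.0198, -0.9917]], 't': [-0.0407, 0.4869, 1.1461]}
side {'camera_matrix': [[462.3693, 0.0, 310.8296], [0.0, 462.3693, 236.285], [0.0, 0.0, 1.0]], 'R': [[0.6993, -0.7147, -0.0121], [-0.5548, -0.532, -0.6397], [0.4507, 0.4541, -0.7685]], 't': [-0.3765, 0.3254, 1.1423]}
wrist {'camera_matrix': [[380.3277, 0.0, 317.7817], [0.0, 380.3277, 241.2622], [0.0, 0.0, 1.0]], 'hand_eye': [[0.0007, -0.961, -0.2765, 0.0697], [1.0, 0.0006, 0.0007, -0.0009], [-0.0006, -0.2765, 0.961, -0.1434], [0.0, 0.0, 0.0, 1.0]]}
```

View pics/top0.png

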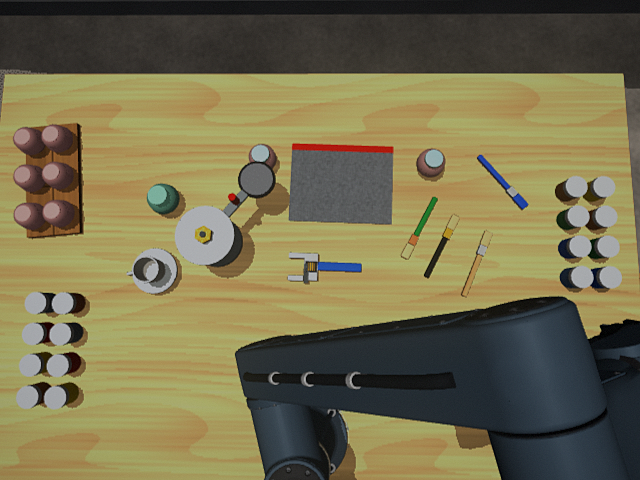

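View pics/side0.png

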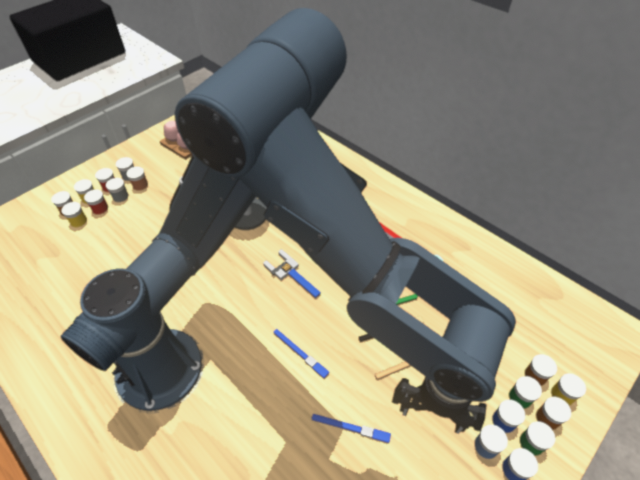

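The top view shows:
- **Stand and boom:** stand plate and nut at (205,234), red peg (233,198), lens (256,180).
- **Mug and vase:** mug on its wheel (150,270), vase (163,198).
- **Mat:** x 290–393, y 145–223, with the red strip at the top.
- **Jars:** (262,155) and (431,162).
- **Wrench:** x 288–361 at y 267, jaws to the left.
- **Brushes:** green (420,228), black (441,246), wood (477,264).

The blue brush at (502,182), and two more in the side view, are the ones not meant.

```bash
cat >h.py <<'E'
import cv2,numpy as np,pickle
from scipy.spatial.transform import Rotation as Ro
from workcell import monitor, read_camera
def cam(n):
    s=monitor.state(); c=read_camera(n)
    if n=="wrist":
        H=np.array(c["hand_eye"]); R=Ro.from_quat(s["ee_rot"]).as_matrix(); p=np.array(s["position"])
        Rw=R@H[:3,:3]; tw=R@H[:3,3]+p
        c["R"]=Rw.T; c["t"]=-Rw.T@tw
    return c
def ray(c,px,z):
    px=np.atleast_2d(np.array(px,float)); K=np.array(c["camera_matrix"]); R=np.array(c["R"]); t=np.array(c["t"])
    d=np.c_[(px-K[[0,1],[2,2]])/K[0,0],np.ones(len(px))]@R; o=-R.T@t
    return o+d*((z-o[2])/d[:,2])[:,None]
def proj(c,X):
    X=np.atleast_2d(X); q=X@np.array(c["R"]).T+np.array(c["t"]); q=q@np.array(c["camera_matrix"]).T; return q[:,:2]/q[:,2:]
def mask(c,lo,hi):
    h=cv2.cvtColor(c["frame"],cv2.COLOR_RGB2HSV); return cv2.inRange(h,lo,hi)
def blobs(m,amin=20):
    n,l,st,ce=cv2.connectedComponentsWithStats(m); return [(st[i].tolist(),ce[i].round(1).tolist(),l==i) for i in range(1,n) if st[i][4]>=amin]
def inc(p,psi,seg=None):
    """world target (m) & yaw -> tool increments, from measured pose"""
    s=monitor.state();R=Ro.from_quat(s["ee_rot"])
    T=Ro.from_euler("z",psi)*Ro.from_euler("x",np.pi)
    rv=(R.inv()*T).as_rotvec(); d=R.inv().apply(np.array(p)-s["position"])*1000
    x=R.as_matrix()[:,0]
    print("inc",rv.round(4).tolist(),d.round(1).tolist(),"| now",np.round(s["position"],4),"psi %.4f"%np.arctan2(x[1],x[0]),"j",np.round(s["joints"],2),"F",np.round(s["contact_force"],1))
E
python3 - <<'E'
from h import *
d=pickle.load(open("c0.pkl","rb"));c=d["top"]
def show(n,lo,hi,z,amin=15,box=None):
    m=mask(c,lo,hi)
    if box: k=np.zeros_like(m);k[box[1]:box[3],box[0]:box[2]]=255;m&=k
    for st,ce,l in blobs(m,amin):
        r=cv2.minAreaRect(np.argwhere(l)[:,::-1].astype(np.float32)); P=ray(c,[ce]+cv2.boxPoints(r).tolist(),z)
        print(n,st,ce,P[0,:2].round(3),"box",P[1:,:2].round(3).tolist())
show("red",(0,180,80),(8,255,255),.003,box=(280,130,400,160))
show("peg",(0,150,80),(8,255,255),.176,box=(215,180,245,215))
show("blueh",(108,150,60),(125,255,255),.014,60)
show("green",(50,150,30),(75,255,255),.012,40,box=(390,180,450,270))
show("black",(0,0,0),(180,120,50),.012,40,box=(420,230,460,280))
show("nut",(18,140,100),(32,255,255),.15,20,box=(185,215,225,255))
for n,px,z in [("pivotplate",(205,235),.136),("lens",(256,180),.124),("mug",(151,268),.086),("vase",(162,196),.08),("jar1",(263,152),.07),("jar0",(434,157),.07),("woodtip",(488,232),.012),("woodtail",(465,295),.012)]: print(n,ray(c,px,z)[0].round(3))
f=c["frame"][:,:,::-1]
a=cv2.resize(f[140:300,120:280],None,fx=3.7,fy=3.7,interpolation=cv2.INTER_CUBIC)
b=cv2.resize(f[180:300,390:510],(592,592),interpolation=cv2.INTER_CUBIC)[:, :]
w=cv2.resize(f[245:290,280:370],(800,400),interpolation=cv2.INTER_CUBIC)
cv2.imwrite("pics/a.png",a)
cv2.imwrite("pics/b.png",b);cv2.imwrite("pics/w.png",w)
E
```

```text
red [292, 144, 101, 9, 611] [342.1, 147.7] [ 0.74  -0.092] box [[0.736, 0.042], [0.753, 0.042], [0.744, -0.226], [0.728, -0.225]]
peg [228, 193, 8, 8, 46] [231.6, 196.7] [0.566 0.162] box [[0.562, 0.173], [0.577, 0.166], [0.57, 0.152], [0.555, 0.159]]
blueh [478, 155, 32, 34, 203] [493.1, 171.6] [ 0.673 -0.486] box [[0.712, -0.445], [0.72, -0.454], [0.635, -0.527], [0.626, -0.517]]
blueh [513, 194, 15, 15, 114] [519.9, 201.0] [ 0.595 -0.552] box [[0.601, -0.533], [0.615, -0.547], [0.588, -0.571], [0.575, -0.558]]
blueh [318, 262, 43, 10, 337] [339.0, 266.5] [ 0.422 -0.085] box [[0.413, -0.031], [0.433, -0.031], [0.43, -0.139], [0.41, -0.139]]
green [414, 197, 23, 39, 205] [425.3, 215.8] [ 0.555 -0.308] box [[0.509, -0.277], [0.608, -0.329], [0.602, -0.34], [0.504, -0.288]]
black [424, 237, 24, 40, 207] [435.3, 256.7] [ 0.449 -0.331] box [[0.401, -0.3], [0.501, -0.352], [0.496, -0.363], [0.396, -0.311]]
nut [195, 226, 16, 17, 156] [202.7, 234.1] [0.484 0.231] box [[0.479, 0.256], [0.509, 0.238], [0.488, 0.207], [0.459, 0.225]]
pivotplate [0.484 0.23  0.136]
lens [0.619 0.116 0.124]
mug [0.409 0.372 0.086]
vase [0.589 0.356 0.08 ]
jar1 [0.706 0.109 0.07 ]
jar0 [ 0.694 -0.32   0.07 ]
woodtip [ 0.514 -0.468  0.012]
woodtail [ 0.352 -0.404  0.012]
```

View pics/a.png

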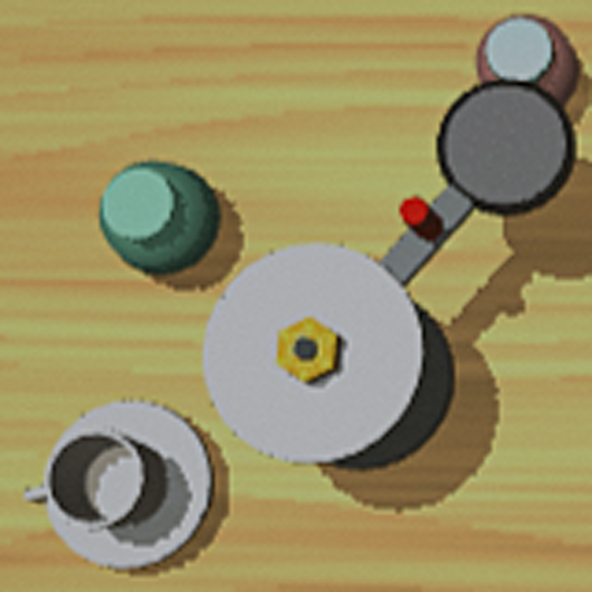

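View pics/b.png

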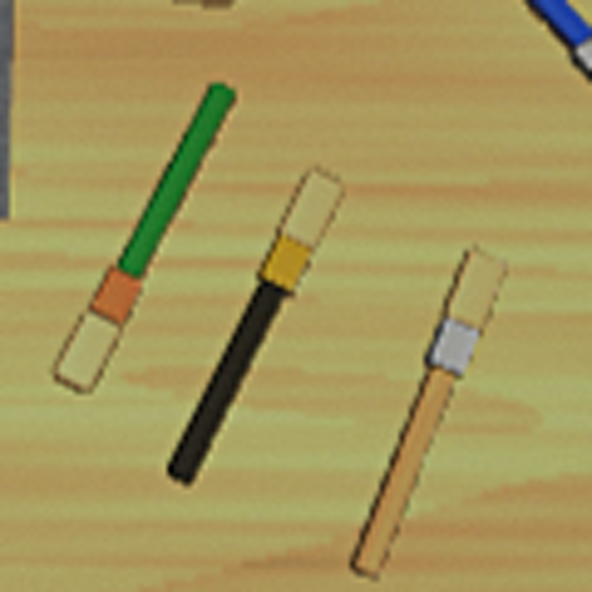

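The crops confirm the three real brushes: green with bristles toward the robot, and black and wood with bristles away from it. Both crops also show the peg, nut and mug clearly. I'll go to the peg first.

Request:
step_arm(
  increments=[
    [0, 0, 0, 46, -42, 0, 1],
    [0, 0, 0, 92, -84, 0, 1],
    [0, 0, 0, 138, -126, 0, 1],
    [0, 0, 0, 184, -168, 0, 1],
    [0, 0, 0, 230, -210, 0, 1],
  ],
)

```text
clock: 0.78
position: [0.385, -0.2761, 0.2313]
ee_rot: [0.976, 0.217, 0.0, -0.0]
contact_force: [0.6, -1.8, -0.6]
finger_gap: 0.0855
grasp_force: 0.0
```

Request:
step_arm(
  increments=[
    [0, 0, 0, 46, -42, 0, 1],
    [0, 0, 0, 92, -84, 0, 1],
    [0, 0, 0, 138, -126, 0, 1],
    [0, 0, 0, 184, -168, 0, 1],
    [0, 0, 0, 230, -210, 0, 1],
  ],
)

```text
clock: 1.4
position: [0.5041, 0.0118, 0.2313]
ee_rot: [0.976, 0.218, 0.0, 0.0]
contact_force: [-0.1, -0.6, -0.3]
finger_gap: 0.0853
grasp_force: 0.0
```

Request:
step_arm(
  increments=[
    [0, 0, 0.18, 40, -37, 0, 1],
    [0, 0, 0.36, 80, -74, 0, 1],
    [0, 0, 0.54, 110, -100, 0, 1],
    [0, 0, 0.72, 110, -100, 0, 1],
    [0, 0, 0.9, 110, -100, 0, 1],
  ],
)

```text
clock: 2.02
position: [0.5604, 0.1481, 0.2308]
ee_rot: [0.973, -0.231, -0.0, 0.0]
contact_force: [0.5, -1.0, 0.6]
finger_gap: 0.0855
grasp_force: 0.0
```

```bash
python3 - <<'E'
from h import *
inc([.566,.162,.231],-.69)
for n in ("wrist","top"):
    c=cam(n);pickle.dump(c,open(n+"1.pkl","wb"));cv2.imwrite(f"pics/{n}1.png",c["frame"][:,:,::-1])
c=pickle.load(open("wrist1.pkl","rb"))
for st,ce,l in blobs(mask(c,(0,150,60),(8,255,255)),100):print("red",st,ce,ray(c,ce,.176)[0].round(4))
E
```

```text
inc [0.0007, 0.0007, 0.2246] [-1.2, -15.0, -0.2] | now [0.5604 0.1481 0.2308] psi -0.4654 j [ 0.07  0.47  1.55 -0.    1.13  2.1 ] F [ 0.5 -1.   0.6]
red [270, 243, 31, 35, 672] [284.8, 262.5] [0.5686 0.1643 0.176 ]
```

View pics/wrist1.png

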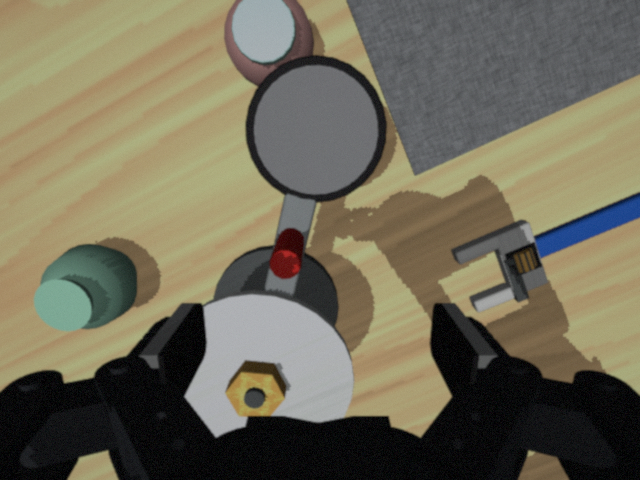

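The wrist view shows the peg top at (286,264), lens centre (316,127), stud (255,397), and the wrench at right with its worm at (523,260), face up.

```bash
python3 - <<'E'
from h import *
c=pickle.load(open("wrist1.pkl","rb"))
for n,p,z in [("lens",(316,127),.124),("peg",(286.5,264),.176),("stud",(255,398),.154),("worm",(524,261),.0225)]: print(n,ray(c,p,z)[0].round(4))
m=mask(c,(0,0,90),(180,40,255)); m[:285]=0; m[:,:150]=0; m[:,400:]=0
h=mask(c,(18,130,60),(32,255,255)); h[:330]=0; h[:,:200]=0; h[:,320:]=0
for st,ce,l in blobs(h,200):
    cnt=max(cv2.findContours(l.astype(np.uint8),0,1)[0],key=cv2.contourArea); hp=cv2.approxPolyDP(cv2.convexHull(cnt),4,True)[:,0]
    P=ray(c,hp,.150)[:,:2]; print("hex",hp.tolist(),P.round(4).tolist(),ray(c,ce,.148)[0])
t=pickle.load(open("top1.pkl","rb"))
for n,p,z in [("mugrim",(146,270),.086),("wheel",(155,271.6),.02)]: print(n,ray(t,p,z)[0].round(4))
E
```

```text
lens [0.6253 0.1167 0.124 ]
peg [0.5674 0.1639 0.176 ]
stud [0.4853 0.2337 0.154 ]
worm [ 0.4234 -0.0089  0.0225]
hex [[244, 364], [273, 374], [283, 393], [269, 416], [238, 412], [227, 394]] [[0.5098, 0.2292], [0.4941, 0.2154], [0.4777, 0.2165], [0.4652, 0.2343], [0.478, 0.2522], [0.4944, 0.2515]] [0.48639864 0.23421946 0.148     ]
mugrim [0.4043 0.3835 0.086 ]
wheel [0.4044 0.3864 0.02  ]
```

Request:
step_arm(
  increments=[
    [0, 0, 0.12, -1, -17, 0, 1],
    [0, 0, 0.235, -1, -17, 0, 1],
    [0, 0, 0.235, -1, -17, 48, 1],
    [0, 0, 0.235, -1, -17, 96, 1],
    [0, 0, 0.235, -1, -17, 96, 0.5],
  ],
)

```text
clock: 2.75
position: [0.564, 0.1623, 0.1318]
ee_rot: [0.94, -0.34, -0.004, 0.002]
contact_force: [-0.9, 0.3, 0.0]
finger_gap: 0.0701
grasp_force: 0.0
```

Request:
step_arm(
  increments=[
    [0, 0, 0, 0, 0, 0, 0],
    [0, 0, 0, 0, 0, 0, 0],
    [0, 0, 0, 0, 0, 0, 0],
    [0, 0, 0, 0, 0, 0, 0],
    [0, 0, 0, 0, 0, 0, 0],
  ],
)

```text
clock: 3.38
position: [0.5689, 0.1631, 0.1376]
ee_rot: [0.94, -0.341, 0.002, -0.001]
contact_force: [0.4, 0.2, 5.5]
finger_gap: 0.0163
grasp_force: 58.4
```

```bash
python3 - <<'E'
from h import *
inc([.5674,.164,.135],-.7); s=monitor.state();print(s["finger_gap"],s["grasp_force"])
# arc increments
R=108.
for a in (.18,.36,.54,.72,.9): print(a, [round(R*(np.cos(a)-1)), round(-R*np.sin(a))])
E
```

```text
inc [-0.0034, -0.0032, 0.0041] [-1.7, 0.3, 2.6] | now [0.5689 0.1631 0.1376] psi -0.6959 j [0.09 0.6  1.61 0.   0.93 2.36] F [0.4 0.2 5.5]
0.016320954282388667 58.38494002819061
0.18 [-2, -19]
0.36 [-7, -38]
0.54 [-15, -56]
0.72 [-27, -71]
0.9 [-41, -85]
```

Request:
step_arm(
  increments=[
    [0, 0, -0.18, -2, -19, 0, 0],
    [0, 0, -0.36, -7, -38, 0, 0],
    [0, 0, -0.54, -15, -56, 0, 0],
    [0, 0, -0.72, -27, -71, 0, 0],
    [0, 0, -0.9, -41, -85, 0, 0],
  ],
)

```text
clock: 4.0
position: [0.5934, 0.2545, 0.1376]
ee_rot: [0.995, 0.104, 0.004, 0.0]
contact_force: [1.9, -2.3, 5.3]
finger_gap: 0.0163
grasp_force: 58.7
```

Request:
step_arm(
  increments=[
    [0, 0, -0.18, -2, -19, 0, 0],
    [0, 0, -0.36, -7, -38, 0, 0],
    [0, 0, -0.54, -15, -56, 0, 0],
    [0, 0, -0.72, -27, -71, 0, 0],
    [0, 0, -0.9, -41, -85, 0, 0],
  ],
)

```text
clock: 4.62
position: [0.5365, 0.3312, 0.1376]
ee_rot: [0.85, 0.527, 0.005, 0.001]
contact_force: [4.6, -0.5, 4.3]
finger_gap: 0.0166
grasp_force: 59.0
```

Request:
step_arm(
  increments=[
    [0, 0, -0.18, -2, -19, 0, 0],
    [0, 0, -0.36, -7, -38, 0, 0],
    [0, 0, -0.54, -15, -56, 0, 0],
    [0, 0, -0.72, -27, -71, 0, 0],
    [0, 0, -0.9, -41, -85, 0, 0],
  ],
)

```text
clock: 5.25
position: [0.4409, 0.3337, 0.1376]
ee_rot: [0.536, 0.844, 0.004, 0.001]
contact_force: [3.7, 2.5, 4.5]
finger_gap: 0.0164
grasp_force: 59.5
```

Request:
step_arm(
  increments=[
    [0, 0, -0.05, 0, -5, 0, 0],
    [0, 0, -0.05, 0, -5, 0, 0],
    [0, 0, -0.05, 0, -5, 0, 0],
    [0, 0, -0.05, 0, -5, 0, 0],
    [0, 0, -0.05, 0, -5, 0, 0],
  ],
)

```text
clock: 5.88
position: [0.435, 0.3308, 0.1376]
ee_rot: [0.517, 0.856, 0.003, 0.001]
contact_force: [-0.9, 4.5, 8.0]
finger_gap: 0.0163
grasp_force: 59.3
```

```bash
python3 - <<'E'
from h import *
p=np.array([.4855,.2335])+.108*np.array([np.cos(2.06),np.sin(2.06)])
inc([*p,.135],2.06)
for n in ("wrist","top"):
    c=cam(n);pickle.dump(c,open(n+"2.pkl","wb"))
    f=c["frame"][:,:,::-1]
    if n=="top": f=cv2.resize(f[180:320,80:260],None,fx=4,fy=4,interpolation=cv2.INTER_CUBIC)
    cv2.imwrite(f"pics/{n}2.png",f)
E
```

```text
inc [0.0049, -0.0017, -0.005] [-1.6, -1.2, 2.6] | now [0.435  0.3308 0.1376] psi 2.0550 j [ 0.44  0.55  1.72  0.    0.86 -0.04] F [-0.9  4.5  8. ]
```

View pics/wrist2.png

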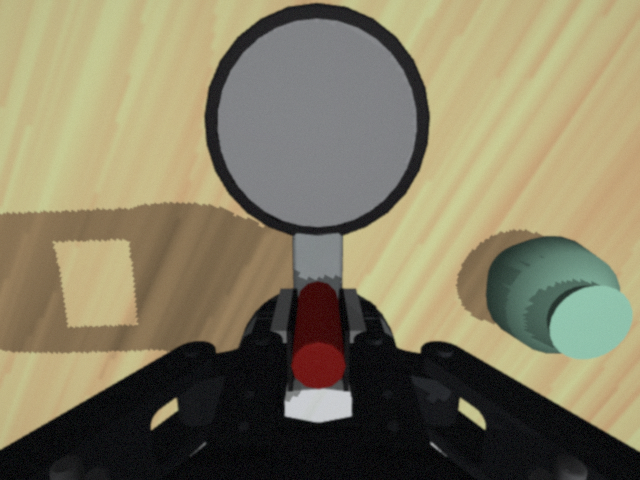

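Peg held, lens centre at (317,119). The lens is opaque and covers the mug, so I'll refine the mug position from the first top image.

```bash
python3 - <<'E'
from h import *
c=pickle.load(open("wrist2.pkl","rb"))
m=cv2.inRange(cv2.cvtColor(c["frame"],cv2.COLOR_RGB2GRAY),0,50);m[236:]=0;m[:,:195]=0;m[:,440:]=0
cnt=max(cv2.findContours(m,0,1)[0],key=cv2.contourArea);e=cv2.fitEllipse(cv2.convexHull(cnt));print(e, ray(c,e[0],.124)[0].round(4))
for n in("top",):
  c=pickle.load(open("c0.pkl","rb"))[n]
  k=np.zeros((480,640),np.uint8);k[240:300,122:182]=255
  m=mask(c,(0,0,0),(180,75,255))&k
  for st,ce,l in blobs(m,50):
    cnt=max(cv2.findContours(l.astype(np.uint8),0,1)[0],key=cv2.contourArea);h=cv2.convexHull(cnt); print(st,ce,cv2.fitEllipse(h))
  f=cv2.resize(c["frame"][240:300,122:182,::-1],(600,600),interpolation=cv2.INTER_CUBIC);mm=cv2.cvtColor(cv2.resize(m[240:300,122:182],(200,200)),cv2.COLOR_GRAY2BGR);f[:200,400:]=mm;cv2.imwrite("pics/mug.png",f)
  P=np.array([.4044,.385]); th=np.linspace(0,6.28,60)
  print(proj(c,[[*P,.086],[*P,.02]]))
E
```

```text
((316.7058410644531, 120.39018249511719), (222.54058837890625, 233.09201049804688), 179.8090057373047) [0.3994 0.397  0.124 ]
[175, 240, 7, 16, 75] [178.7, 245.6] ((181.00836181640625, 247.55426025390625), (8.31808853149414, 22.13443946838379), 154.19818115234375)
[126, 248, 51, 46, 1657] [153.7, 270.4] ((152.70135498046875, 270.5948181152344), (44.2551155090332, 49.92793655395508), 72.21467590332031)
[[145.39798386 269.97      ]
 [155.53920699 271.60174266]]
```

View pics/mug.png

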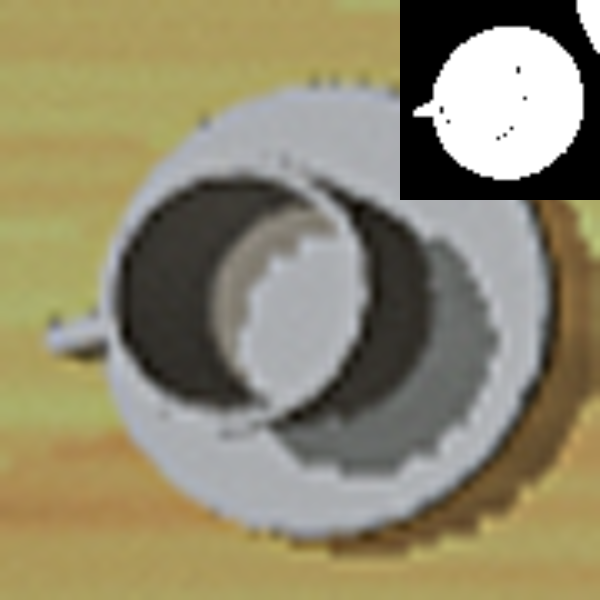

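Mug rim centre is at about (145.4,269.3) and wheel centre at about (154.3,270.5) in the top image. I'll check the lens in the same camera now.

```bash
python3 - <<'E'
from h import *
c=pickle.load(open("top2.pkl","rb"));c0=pickle.load(open("c0.pkl","rb"))["top"]
print("mug",ray(c0,(145.4,269.3),.086)[0].round(4))
L=pickle.load(open("wrist2.pkl","rb"))
print(proj(c,[[.3994,.397,.124],[.4855,.2335,.154]]))
f=cv2.resize(c["frame"][220:320,90:240,::-1],(800,533),interpolation=cv2.INTER_CUBIC);cv2.imwrite("pics/l.png",f)
E
```

```text
mug [0.406  0.3851 0.086 ]
[[133.78679403 271.03710862]
 [201.35046521 233.22558728]]
```

View pics/l.png

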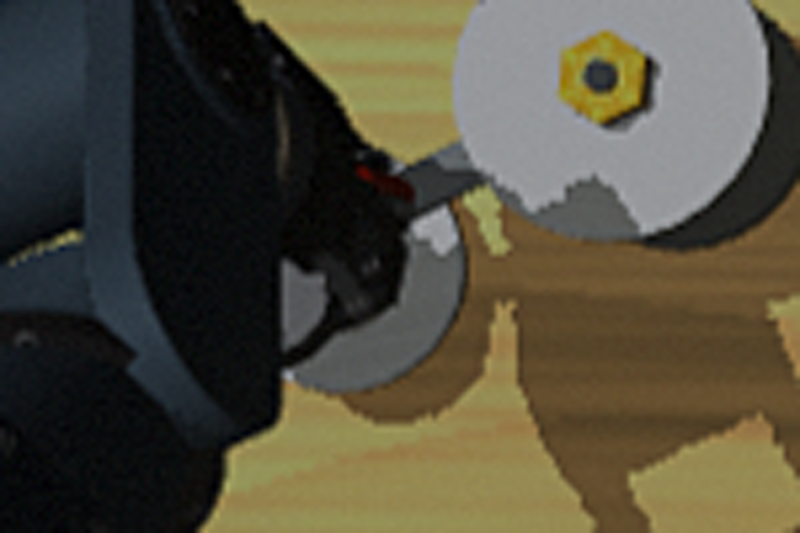

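Request:
step_arm(
  increments=[
    [0, 0, 0, 0, 0, 0, 0.4],
    [0, 0, 0, 0, 0, 0, 0.8],
    [0, 0, 0, 0, 0, 0, 0.8],
    [0, 0, 0, 0, 0, -50, 0.8],
    [0, 0, 0, 0, 0, -100, 0.8],
  ],
)

```text
clock: 6.6
position: [0.4337, 0.3283, 0.2355]
ee_rot: [0.518, 0.856, -0.001, -0.001]
contact_force: [0.2, 0.3, -0.7]
finger_gap: 0.0685
grasp_force: 0.0
```

Request:
step_arm(
  increments=[
    [0, 0, 0, -50, -28, 0, 0.8],
    [0, 0, 0, -100, -57, 0, 0.8],
    [0, 0, 0, -150, -85, 0, 0.8],
    [0, 0, 0, -200, -114, 0, 0.8],
    [0, 0, 0, -250, -142, 0, 0.8],
  ],
)

```text
clock: 7.22
position: [0.4241, 0.0396, 0.2353]
ee_rot: [0.517, 0.856, -0.0, 0.0]
contact_force: [0.9, -0.7, -0.0]
finger_gap: 0.0684
grasp_force: 0.0
```

Request:
step_arm(
  increments=[
    [0, 0, 0.17, -50, -28, 0, 0.8],
    [0, 0, 0.34, -75, -42, 0, 0.8],
    [0, 0, 0.51, -75, -42, 0, 0.8],
    [0, 0, 0.51, -75, -42, 0, 0.8],
    [0, 0, 0.51, -75, -42, 0, 0.8],
  ],
)

```text
clock: 7.85
position: [0.4219, -0.0442, 0.2352]
ee_rot: [0.716, 0.698, -0.0, -0.0]
contact_force: [0.9, 0.8, -0.0]
finger_gap: 0.0681
grasp_force: 0.0
```

```bash
python3 - <<'E'
from h import *
inc([.424,-.042,.15],1.543)
for n in ("wrist","top"):
    c=cam(n);pickle.dump(c,open(n+"3.pkl","wb")); f=c["frame"][:,:,::-1]
    if n=="top": top=cv2.resize(f[200:320,80:260],(600,400),interpolation=cv2.INTER_CUBIC)
    else: w=f
cv2.imwrite("pics/3.png",np.vstack([cv2.resize(w,(400,300)),cv2.resize(top,(400,267))])); cv2.imwrite("pics/3t.png",top);cv2.imwrite("pics/3w.png",w)
c=pickle.load(open("wrist3.pkl","rb"))
for st,ce,l in blobs(mask(c,(105,150,40),(125,255,255)),200):
    r=cv2.minAreaRect(np.argwhere(l)[:,::-1].astype(np.float32));print("blue",st,ray(c,cv2.boxPoints(r),.014)[:,:2].round(4).tolist())
c=pickle.load(open("top3.pkl","rb"))
m=cv2.inRange(cv2.cvtColor(c["frame"],cv2.COLOR_RGB2GRAY),0,60)
for st,ce,l in blobs(m[240:310,100:180].copy(),20): print("dark",st,ce)
E
```

```text
inc [-0.0004, -0.0001, 0.0035] [2.2, 2.1, 85.2] | now [ 0.4219 -0.0442  0.2352] psi 1.5465 j [-0.37  0.25  1.91 -0.    0.98 -0.34] F [ 0.9  0.8 -0. ]
blue [311, 191, 21, 105, 2065] [[0.4149, -0.028], [0.4341, -0.0285], [0.4326, -0.1369], [0.4118, -0.1364]]
blue [168, 291, 17, 39, 419] [[0.2619, -0.1301], [0.2757, -0.1278], [0.2776, -0.1703], [0.2634, -0.1728]]
blue [120, 459, 29, 21, 319] [[0.1743, -0.3536], [0.1889, -0.3406], [0.2066, -0.3745], [0.1918, -0.388]]
dark [18, 12, 54, 38, 490] [48.4, 28.8]
```

View pics/3.png

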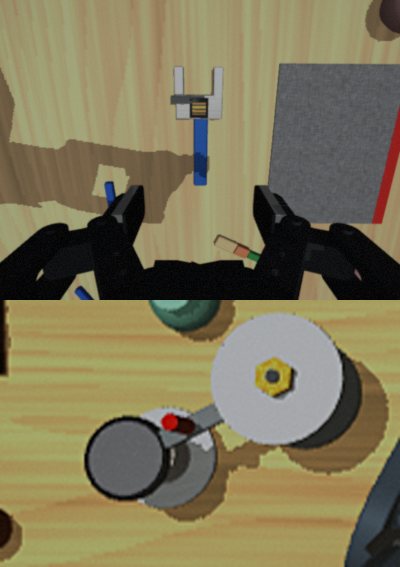

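Wrist: wrench below with jaws up in the image, mat at right. Top: lens centre about (137.6,271). I'll fit the rim for precision.

```bash
python3 - <<'E'
from h import *
c=pickle.load(open("top3.pkl","rb"))
g=cv2.cvtColor(c["frame"],cv2.COLOR_RGB2GRAY)[240:310,100:180].copy()
m=cv2.inRange(g,0,60)
l=[b for b in blobs(m,20)][0][2].astype(np.uint8)
cnts=cv2.findContours(l,cv2.RETR_CCOMP,1)[0]
for q in cnts:
    if len(q)>30:
        e=cv2.fitEllipse(cv2.convexHull(q)); P=np.array(e[0])+[100,240]; print(e, ray(c,P,.124)[0].round(4))
for P in [(201.9,233.8)]: print("stud",ray(c,P,.154)[0].round(4))
h=mask(c,(18,120,80),(32,255,255));k=np.zeros_like(h);k[215:255,185:225]=h[215:255,185:225]
M=cv2.moments(cv2.convexHull(np.argwhere(k)[:,::-1].astype(np.float32)));print("nut",ray(c,(M["m10"]/M["m00"],M["m01"]/M["m00"]),.146)[0].round(4))
c=pickle.load(open("wrist3.pkl","rb"))
for n,p,z in [("jawL",(286,107),.016),("jawR",(350,107),.016),("worm",(318,171),.0225),("neck",(319,191),.014)]: print(n,ray(c,p,z)[0].round(4))
cv2.imwrite("pics/wr.png",cv2.resize(c["frame"][90:210,240:400,::-1],(800,600),interpolation=cv2.INTER_CUBIC))
E
```

```text
((42.92408752441406, 28.167957305908203), (37.76062774658203, 54.1658935546875), 65.54905700683594) [0.4063 0.3759 0.124 ]
((36.0628776550293, 30.64611053466797), (33.83235549926758, 35.68975830078125), 39.30173110961914) [0.4004 0.3917 0.124 ]
stud [0.4842 0.2322 0.154 ]
nut [0.4849 0.233  0.146 ]
jawL [0.3946 0.0486 0.016 ]
jawR [0.4522 0.0473 0.016 ]
worm [ 0.4221 -0.0084  0.0225]
neck [ 0.4226 -0.0282  0.014 ]
```

View pics/wr.png

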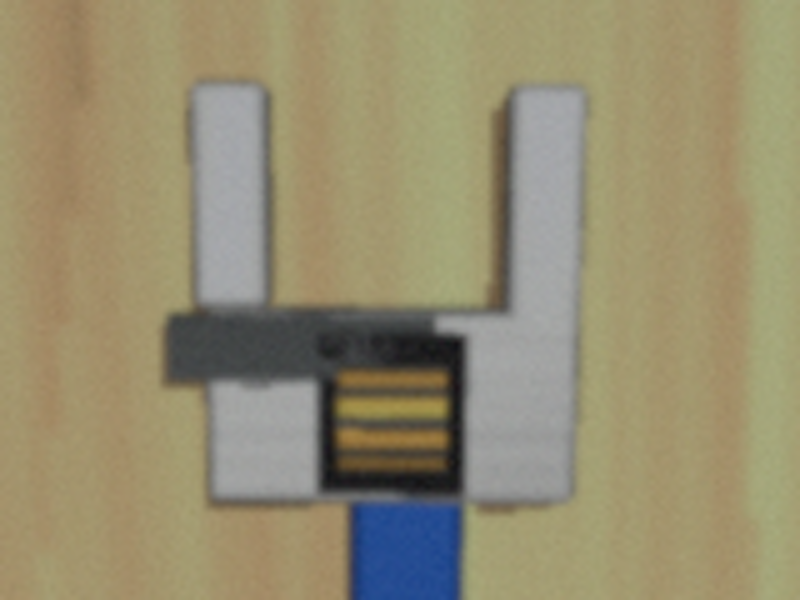

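Sliding jaw (left) is fully open, mouth about 240 px in the crop, which matches 44 mm. The lens is within about 2 mm of the best angle. Now I'll grasp the wrench.

Request:
step_arm(
  increments=[
    [0, 0, 0, -1.5, 2.5, 50, 0.7],
    [0, 0, 0, -1.5, 2.5, 110, 0.7],
    [0, 0, 0, -1.5, 2.5, 170, 0.6],
    [0, 0, 0, -1.5, 2.5, 215, 0.6],
    [0, 0, 0, -1.5, 2.5, 230, 0.6],
  ],
)

```text
clock: 8.57
position: [0.4235, -0.0452, 0.0027]
ee_rot: [0.716, 0.698, -0.001, -0.002]
contact_force: [-0.3, 0.0, 0.2]
finger_gap: 0.051
grasp_force: 0.0
```

Request:
step_arm(
  increments=[
    [0, 0, 0, 0, 0, 0, 0],
    [0, 0, 0, 0, 0, 0, 0],
    [0, 0, 0, 0, 0, 0, 0],
    [0, 0, 0, 0, 0, 0, 0],
    [0, 0, 0, 0, 0, 0, 0],
  ],
)

```text
clock: 9.2
position: [0.4249, -0.0461, 0.0058]
ee_rot: [0.717, 0.697, 0.0, 0.001]
contact_force: [-0.5, 1.1, -1.1]
finger_gap: 0.0199
grasp_force: 60.0
```

Request:
step_arm(
  increments=[
    [0, 0, 0, 0, 0, -20, 0],
    [0, 0, 0, 0, 0, -60, 0],
    [0, 0, 0, 0, 0, -120, 0],
    [0, 0, 0, 0, 0, -180, 0],
    [0, 0, 0, 0, 0, -230, 0],
  ],
)

```text
clock: 9.82
position: [0.4241, -0.046, 0.2376]
ee_rot: [0.717, 0.698, 0.0, 0.001]
contact_force: [1.2, -0.1, -3.6]
finger_gap: 0.0197
grasp_force: 59.9
```

```bash
python3 - <<'E'
from h import *
s=monitor.state();print(s["finger_gap"],s["grasp_force"])
P=np.array([.4850,.2330]); a=np.radians(120)
inc([*(P-.076*np.array([np.cos(a),np.sin(a)])),.20],a)
c=cam("wrist");pickle.dump(c,open("wrist4.pkl","wb"));cv2.imwrite("pics/4.png",c["frame"][:,:,::-1])
E
```

```text
0.019681954925741985 59.86511528491974
inc [0.0013, 0.0012, -0.5505] [215.8, 93.0, 37.6] | now [ 0.4241 -0.046   0.2376] psi 1.5439 j [-0.37  0.25  1.9  -0.    0.99 -0.34] F [ 1.2 -0.1 -3.6]
```

View pics/4.png

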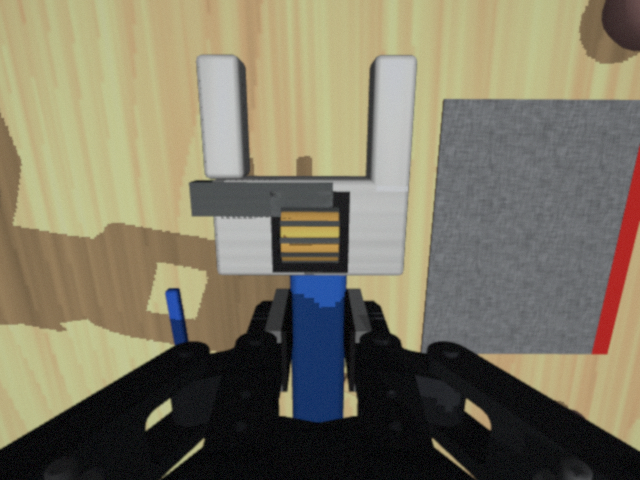

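Wrench is held straight: jaw tips at row 55, inner faces at about x 240 and 376, throat at about row 178. Moving over the nut.

Request:
step_arm(
  increments=[
    [0, 0, -0.14, 54, 23, 10, 0],
    [0, 0, -0.28, 108, 46, 20, 0],
    [0, 0, -0.42, 162, 69, 30, 0],
    [0, 0, -0.55, 216, 93, 38, 0],
    [0, 0, -0.55, 216, 93, 38, 0],
  ],
)

```text
clock: 10.5
position: [0.524, 0.1708, 0.196]
ee_rot: [0.498, 0.867, 0.0, -0.0]
contact_force: [-0.1, -0.6, -2.9]
finger_gap: 0.0198
grasp_force: 60.0
```

Request:
step_arm(
  increments=[
    [0, 0, 0, 0, 0, 0, 0],
    [0, 0, 0, 0, 0, 0, 0],
    [0, 0, 0, 0, 0, 0, 0],
    [0, 0, 0, 0, 0, 0, 0],
    [0, 0, 0, 0, 0, 0, 0],
  ],
)

```text
clock: 11.12
position: [0.5234, 0.167, 0.1975]
ee_rot: [0.501, 0.866, 0.0, 0.0]
contact_force: [0.4, -0.2, -2.9]
finger_gap: 0.0202
grasp_force: 60.0
```

```bash
python3 - <<'E'
from h import *
s=monitor.state();inc(s["position"],np.radians(120))
c=cam("wrist");pickle.dump(c,open("wrist5.pkl","wb"));cv2.imwrite("pics/5.png",cv2.resize(c["frame"][20:320,140:500,::-1],(720,600),interpolation=cv2.INTER_CUBIC))
E
```

```text
inc [0.0003, 0.0002, -0.0014] [0.0, 0.0, 0.0] | now [0.5234 0.167  0.1975] psi 2.0930 j [ 0.11  0.47  1.66 -0.    1.01 -0.42] F [ 0.4 -0.2 -2.9]
```

View pics/5.png

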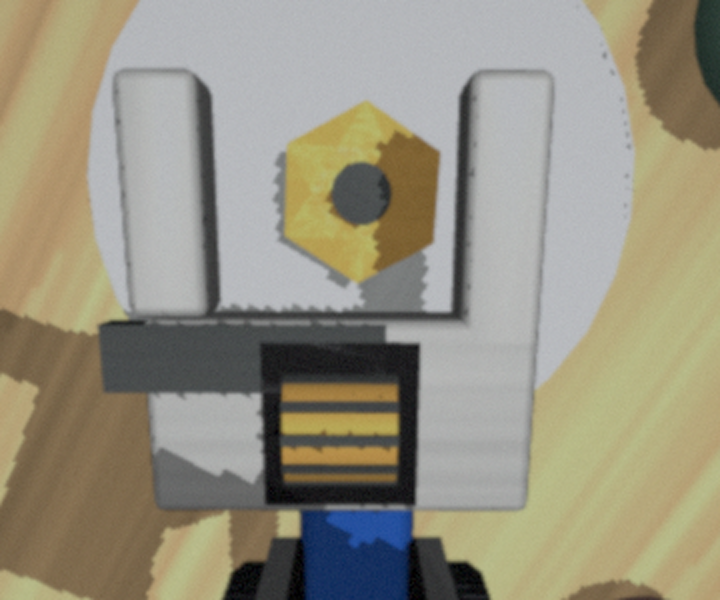

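The nut sits inside the mouth in view: corners at crop (367,101), (440,151), (432,243), (359,282), (284,237) and (289,147). Fixed jaw inner top edge is at about x 472 and throat at about row 315.

```bash
python3 - <<'E'
from h import *
c=pickle.load(open("wrist5.pkl","rb"));s=monitor.state();R=Ro.from_quat(s["ee_rot"]);p=s["position"]
def T(pts,z): 
    w=ray(c,np.array(pts)/2+[140,20],z); t=R.inv().apply(w-p)*1000; return w[:,:2].round(4),t[:,:2].round(1)
w,h=T([(367,101),(440,151),(432,243),(359,282),(284,237),(289,147)],.150); print(w.mean(0),h.mean(0)); 
hh=h-h.mean(0); a=np.degrees(np.arctan2(hh[:,1],hh[:,0])); print(np.hypot(*hh.T).round(1),a.round(1), ((a+30)%60-30).round(1))
print("stud",T([(360,193)],.154))
z=p[2]-.0058+.016
print("fixed",T([(474,82),(466,310)],z)[1].tolist(),"slide",T([(192,80),(206,305)],z)[1].tolist(),"throat",T([(300,312)],z)[1],"tips",T([(155,71),(515,72)],z)[1].tolist(),"worm",T([(340,432)],z+.0065)[1],"headback",T([(230,509),(480,509)],z)[1].tolist(),"sides",T([(553,82),(530,480)],z)[1].tolist())
E
```

```text
[0.48573333 0.2347    ] [77.38333333  1.03333333]
[20.6 20.8 20.3 20.4 21.2 20.2] [   3.2   61.9  123.  -178.2 -117.2  -58. ] [3.2 1.9 3.  1.8 2.8 2. ]
stud (array([[0.4852, 0.2347]]), array([[77.6,  0.6]]))
fixed [[92.6, 18.6], [56.4, 18.8]] slide [[92.9, -26.6], [57.2, -26.3]] throat [[ 56. -10.]] tips [[94.2, -32.4], [94.1, 25.1]] worm [[36.2 -3. ]] headback [[19.5, -23.8], [19.5, 22.9]] sides [[92.6, 31.3], [25.2, 31.9]]
```

Request:
step_arm(
  increments=[
    [0, 0, 0.044, -2.3, -0.5, 10, 0],
    [0, 0, 0.044, -2.3, -0.5, 20, 0],
    [0, 0, 0.044, -2.3, -0.5, 30, 0],
    [0, 0, 0.044, -2.3, -0.5, 36, 0],
    [0, 0, 0.044, -2.3, -0.5, 36, 0],
  ],
)

```text
clock: 11.8
position: [0.5237, 0.1652, 0.1606]
ee_rot: [0.519, 0.855, -0.0, -0.001]
contact_force: [0.4, -0.1, -3.3]
finger_gap: 0.0201
grasp_force: 60.0
```

```bash
python3 - <<'E'
from h import *
s=monitor.state();inc([*s["position"][:2],.1418],2.0486)
c=cam("wrist");pickle.dump(c,open("wrist6.pkl","wb"));cv2.imwrite("pics/6.png",cv2.resize(c["frame"][20:320,140:500,::-1],(720,600),interpolation=cv2.INTER_CUBIC))
E
```

```text
inc [-0.0014, -0.0006, 0.0014] [-0.0, 0.0, 18.8] | now [0.5237 0.1652 0.1606] psi 2.0500 j [ 0.1   0.52  1.69  0.    0.93 -0.38] F [ 0.4 -0.1 -3.3]
```

View pics/6.png

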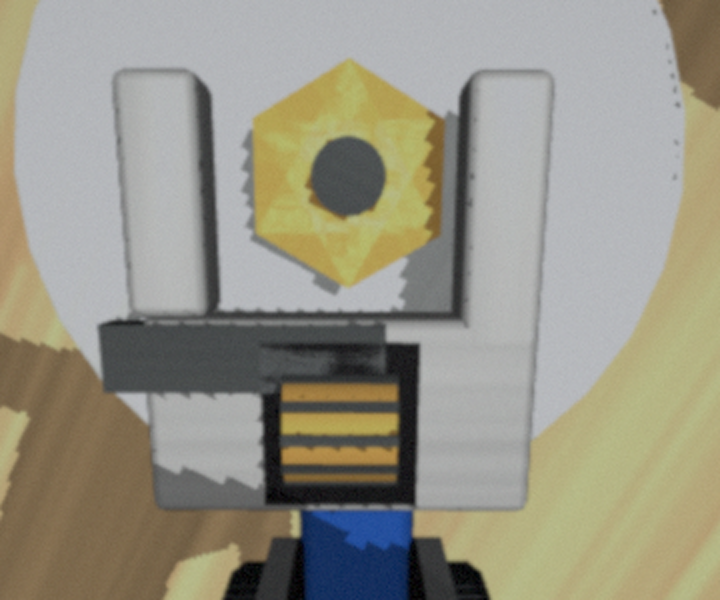

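The nut is square to the jaws and centred in the mouth, with margins on all sides. Lowering.

Request:
step_arm(
  increments=[
    [0, 0, 0, 0, 0, 5, 0],
    [0, 0, 0, 0, 0, 10, 0],
    [0, 0, 0, 0, 0, 14, 0],
    [0, 0, 0, 0, 0, 16, 0],
    [0, 0, 0, 0, 0, 18, 0],
  ],
)

```text
clock: 12.48
position: [0.5241, 0.1651, 0.1432]
ee_rot: [0.519, 0.855, 0.0, 0.0]
contact_force: [-0.1, -0.1, -3.5]
finger_gap: 0.0201
grasp_force: 60.0
```

Request:
step_arm(
  increments=[
    [0, 0, 0, 0, 0, 0.5, 0],
    [0, 0, 0, 0, 0, 0.5, 0],
    [0, 0, 0, 0, 0, 0.5, 0],
    [0, 0, 0, 0, 0, 0.5, 0],
    [0, 0, 0, 0, 0, 0.5, 0],
  ],
)

```text
clock: 13.1
position: [0.5241, 0.1652, 0.1429]
ee_rot: [0.519, 0.855, 0.0, 0.0]
contact_force: [-1.2, -0.7, -3.2]
finger_gap: 0.0199
grasp_force: 60.0
```

Request:
step_arm(
  increments=[
    [0, 0, 0, 0, 0, 0.5, 0],
    [0, 0, 0, 0, 0, 1, 0],
    [0, 0, 0, 0, 0, 1, 0],
    [0, 0, 0, 0, 0, 1, 0],
    [0, 0, 0, 0, 0, 1, 0],
  ],
)

```text
clock: 13.72
position: [0.5242, 0.1651, 0.1419]
ee_rot: [0.519, 0.855, 0.0, 0.0]
contact_force: [-0.4, -0.9, -3.0]
finger_gap: 0.0196
grasp_force: 60.1
```

Request:
step_arm(
  increments=[
    [0, 0, 0, 0, 0, 0.5, 0],
    [0, 0, 0, 0, 0, 0.5, 0],
    [0, 0, 0, 0, 0, 0.5, 0],
    [0, 0, 0, 0, 0, 0.5, 0],
    [0, 0, 0, 0, 0, 0.5, 0],
  ],
)

```text
clock: 14.35
position: [0.5242, 0.1651, 0.1416]
ee_rot: [0.519, 0.855, 0.0, 0.0]
contact_force: [-1.5, -2.0, 4.8]
finger_gap: 0.0197
grasp_force: 60.8
```

Request:
step_arm(
  increments=[
    [0, 0, 0, 0, 0, 0, 0.3],
    [0, 0, 0, 0, 0, 0, 0.5],
    [0, 0, 0, 0, 0, 0, 0.5],
    [0, 0, 0, 0, 0, -30, 0.5],
    [0, 0, 0, 0, 0, -60, 0.5],
  ],
)

```text
clock: 14.98
position: [0.5237, 0.1652, 0.2014]
ee_rot: [0.519, 0.855, -0.0, -0.001]
contact_force: [-0.2, 0.3, 0.9]
finger_gap: 0.0423
grasp_force: 0.0
```

Request:
step_arm(
  increments=[
    [0, 0, 0, 0, 0, 0, 0],
    [0, 0, 0, 0, 0, 0, 0],
    [0, 0, 0, 0, 0, 0, 0],
    [0, 0, 0, 0, 0, 0, 0],
    [0, 0, 0, 0, 0, 0, 0],
  ],
)

```text
clock: 15.6
position: [0.5238, 0.1651, 0.2008]
ee_rot: [0.519, 0.855, -0.0, -0.0]
contact_force: [-0.4, 1.1, 0.0]
finger_gap: 0.0003
grasp_force: 0.0
```

```bash
cat > jaw.py <<'E'
from h import *
import sys
k=sys.argv[1]
s=monitor.state();inc([*s["position"][:2],.164],2.0486); print(s["finger_gap"])
c=cam("wrist");pickle.dump(c,open(f"wrist{k}.pkl","wb"));cv2.imwrite(f"pics/{k}.png",cv2.resize(c["frame"][100:400,140:500,::-1],(720,600),interpolation=cv2.INTER_CUBIC))
E
python3 jaw.py 7
```

```text
inc [-0.001, -0.0004, 0.0012] [-0.0, 0.0, 36.8] | now [0.5238 0.1651 0.2008] psi 2.0498 j [ 0.1   0.47  1.66  0.    1.02 -0.38] F [-0.4  1.1  0. ]
0.0003020456438907573
```

View pics/7.png

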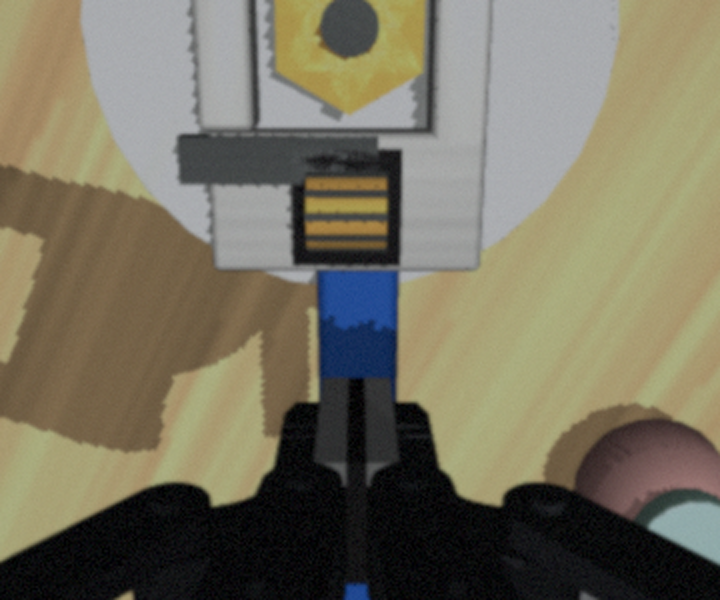

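The wrench sits around the nut, worm centre at crop (347,213), fingertips shut below it.

```bash
python3 - <<'E'
from h import *
c=pickle.load(open("wrist7.pkl","rb"));s=monitor.state();R=Ro.from_quat(s["ee_rot"])
for n,p,z in [("worm",(347,213),.1585),("worm top rib edges",(347,176),.1545),("",(347,250),.1545),("tips fixedR",(437,131),.152),("headback",(350,268),.152)]: print(n,(R.inv().apply(ray(c,np.array(p)/2+[140,100],z)[0]-s["position"])*1000).round(1))
E
```

```text
worm [35.4 -2.6 42.4]
worm top rib edges [44.  -2.6 46.4]
 [25.1 -2.7 46.4]
tips fixedR [54.9 19.8 48.9]
headback [19.6 -1.9 48.9]
```

Request:
step_arm(
  increments=[
    [0, 0, 0, 26, -2.6, 10, 0],
    [0, 0, 0, 26, -2.6, 25, 0],
    [0, 0, 0, 26, -2.6, 36, 0],
    [0, 0, 0, 26, -2.6, 40, 0],
    [0, 0, 0, 26, -2.6, 42, 0],
  ],
)

```text
clock: 16.27
position: [0.5102, 0.1866, 0.159]
ee_rot: [0.519, 0.855, -0.0, 0.0]
contact_force: [-0.5, -0.2, -0.0]
finger_gap: -0.0002
grasp_force: 0.0
```

Request:
step_arm(
  increments=[
    [0, 0, 0, 0, 0, 0.5, 0],
    [0, 0, 0, 0, 0, 1, 0],
    [0, 0, 0, 0, 0, 1, 0],
    [0, 0, 0, 0, 0, 1, 0],
    [0, 0, 0, 0, 0, 1, 0],
  ],
)

```text
clock: 16.9
position: [0.51, 0.187, 0.1585]
ee_rot: [0.519, 0.855, 0.0, 0.0]
contact_force: [-0.3, -0.3, 1.7]
finger_gap: 0.0001
grasp_force: 0.5
```

Request:
step_arm(
  increments=[
    [0, 0, 0, 0, 0, 0.5, 0],
    [0, 0, 0, 0, 0, 1, 0],
    [0, 0, 0, 0, 0, 1, 0],
    [0, 0, 0, 0, 0, 1, 0],
    [0, 0, 0, 0, 0, 1, 0],
  ],
)

```text
clock: 17.52
position: [0.5101, 0.1871, 0.1583]
ee_rot: [0.519, 0.855, 0.0, 0.0]
contact_force: [-1.9, -0.4, 5.9]
finger_gap: 0.0004
grasp_force: 3.4
```

Request:
step_arm(
  increments=[
    [0, 0, 0, 0, 0, 0.6, 0],
    [0, 0, 0, 0, 0, 1.2, 0],
    [0, 0, 0, 0, 0, 1.2, 0],
    [0, 0, 0, 0, 0, 1.2, 0],
    [0, 0, 0, 0, 0, 1.2, 0],
  ],
)

```text
clock: 18.15
position: [0.5101, 0.1871, 0.1581]
ee_rot: [0.519, 0.855, 0.0, 0.001]
contact_force: [-2.7, -1.3, 13.3]
finger_gap: -0.0
grasp_force: 6.5
```

Request:
step_arm(
  increments=[
    [0, 0, 0, 4, 0, 0, 0],
    [0, 0, 0, 8, 0, 0, 0],
    [0, 0, 0, 12, 0, 0, 0],
    [0, 0, 0, 16, 0, 0, 0],
    [0, 0, 0, 20, 0, 0, 0],
  ],
)

```text
clock: 18.77
position: [0.5015, 0.2038, 0.1579]
ee_rot: [0.519, 0.855, -0.0, 0.002]
contact_force: [-0.6, -2.3, 6.5]
finger_gap: 0.0001
grasp_force: 2.7
```

Request:
step_arm(
  increments=[
    [0, 0, 0, 0, 0, -10, 0],
    [0, 0, 0, -20, 0, -10, 0],
    [0, 0, 0, -20, 0, -10, 0],
    [0, 0, 0, -20, 0, -10, 0],
    [0, 0, 0, -20, 0, -10, 0],
  ],
)

```text
clock: 19.4
position: [0.5094, 0.187, 0.1657]
ee_rot: [0.519, 0.855, -0.0, -0.0]
contact_force: [-0.5, -0.0, 0.8]
finger_gap: -0.0001
grasp_force: 0.0
```

```bash
cat > jaw.py <<'E'
from h import *
import sys
k=sys.argv[1]
s=monitor.state();inc(s["position"],2.0486)
c=cam("wrist");pickle.dump(c,open(f"wrist{k}.pkl","wb"))
K=c["frame"]; u=proj(c,[[.485,.233,.152]])[0]; print(u); x,y=int(u[0]),int(u[1]); y0=max(y-110,0)
cv2.imwrite(f"pics/{k}.png",cv2.resize(K[y0:y0+225,x-150:x+150,::-1],(800,600),interpolation=cv2.INTER_CUBIC)); print(x-150,y0,800/300)
E
python3 jaw.py 8
```

```text
inc [-0.0009, -0.0005, 0.001] [0.0, 0.0, 0.0] | now [0.5094 0.187  0.1657] psi 2.0496 j [ 0.15  0.51  1.7   0.    0.93 -0.33] F [-0.5 -0.   0.8]
[317.49823203 179.43803579]
167 69 2.6666666666666665
```

View pics/8.png

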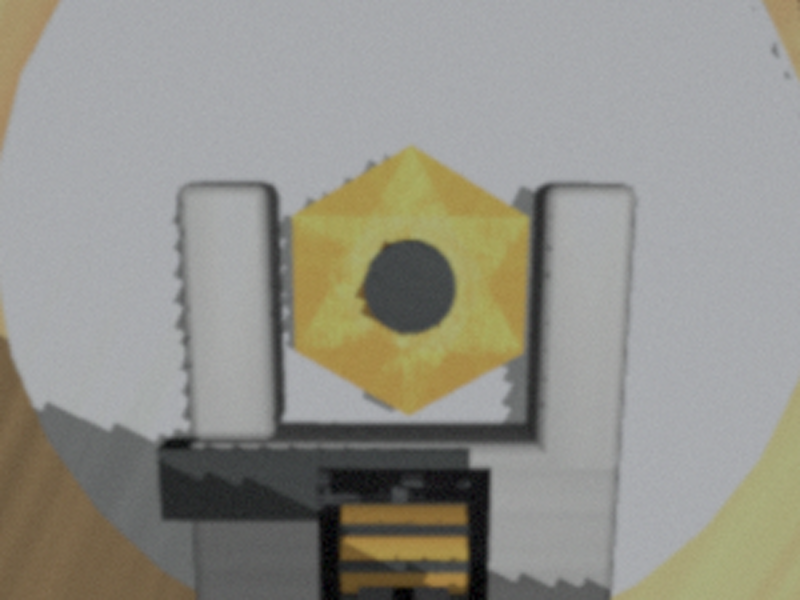

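I've now used my picture allowance (one over), so from here I measure numerically only. The mouth has closed by about 3 mm. Next stroke.

Request:
step_arm(
  increments=[
    [0, 0, 0, 0, 0, 5, 0],
    [0, 0, 0, 0, 0, 9, 0],
    [0, 0, 0, 0, 0, 10, 0],
    [0, 0, 0, 0, 0, 10, 0],
    [0, 0, 0, 0, 0, 10, 0],
  ],
)

```text
clock: 20.08
position: [0.5097, 0.1872, 0.1581]
ee_rot: [0.519, 0.855, 0.0, 0.0]
contact_force: [-3.6, -0.9, 14.5]
finger_gap: 0.0003
grasp_force: 7.4
```

Request:
step_arm(
  increments=[
    [0, 0, 0, 4, 0, 0.1, 0],
    [0, 0, 0, 8, 0, 0.2, 0],
    [0, 0, 0, 12, 0, 0.3, 0],
    [0, 0, 0, 16, 0, 0.4, 0],
    [0, 0, 0, 20, 0, 0.5, 0],
  ],
)

```text
clock: 20.7
position: [0.5012, 0.2038, 0.1577]
ee_rot: [0.519, 0.855, -0.0, 0.002]
contact_force: [-1.7, -3.9, 8.7]
finger_gap: -0.0001
grasp_force: 4.1
```

Request:
step_arm(
  increments=[
    [0, 0, 0, 0, 0, -10.5, 0],
    [0, 0, 0, -20, 0, -10.5, 0],
    [0, 0, 0, -20, 0, -10.5, 0],
    [0, 0, 0, -20, 0, -10.5, 0],
    [0, 0, 0, -20, 0, -10.5, 0],
  ],
)

```text
clock: 21.32
position: [0.5095, 0.187, 0.1657]
ee_rot: [0.519, 0.855, -0.0, -0.0]
contact_force: [-0.6, 0.2, 0.3]
finger_gap: -0.0001
grasp_force: 0.0
```

```bash
cat > gap.py <<'E'
from h import *
import sys
def gap(c,P=(.485,.233),a=2.0486,xs=(11,13,15)):
    ux=np.array([np.cos(a),np.sin(a)]);uy=np.array([-ux[1],ux[0]]);g=cv2.GaussianBlur(cv2.cvtColor(c["frame"],cv2.COLOR_RGB2GRAY),(3,3),0).astype(np.float32)
    y=np.arange(-45,45,.25); out=[]
    for x in xs:
        W=np.c_[np.array(P)+x/1e3*ux+y[:,None]/1e3*uy,np.full(len(y),.152)]
        q=proj(c,W).astype(np.float32); v=cv2.remap(g,q[:,:1].copy(),q[:,1:].copy(),1)[:,0]
        d=np.gradient(v); 
        L=(y>10)&(y<38); Rr=(y<-12)&(y>-28)
        out.append((x,y[L][np.argmax(d[L])],y[Rr][np.argmin(d[Rr])]))
    return out
if __name__=="__main__":
    s=monitor.state();inc(s["position"],2.0486)
    c=cam("wrist");pickle.dump(c,open(f"wrist{sys.argv[1]}.pkl","wb"))
    for k in sys.argv[1:]:
        for x,l,r in gap(pickle.load(open(f"wrist{k}.pkl","rb"))): print(k,x,"slide",l,"fixed",r,"mouth",l-r)
E
python3 gap.py 9 8 6
```

```text
inc [-0.0009, -0.0005, 0.001] [0.0, 0.0, 0.0] | now [0.5095 0.187  0.1657] psi 2.0496 j [ 0.15  0.51  1.7   0.    0.93 -0.33] F [-0.6  0.2  0.3]
9 11 slide 17.75 fixed -21.75 mouth 39.5
9 13 slide 17.75 fixed -21.75 mouth 39.5
9 15 slide 18.0 fixed -21.75 mouth 39.75
8 11 slide 20.5 fixed -21.75 mouth 42.25
8 13 slide 20.5 fixed -21.5 mouth 42.0
8 15 slide 20.5 fixed -21.75 mouth 42.25
6 11 slide 26.75 fixed -23.5 mouth 50.25
6 13 slide 27.0 fixed -23.75 mouth 50.75
6 15 slide 26.75 fixed -23.5 mouth 50.25
```

Each stroke closes 2.7 mm, so about 5.4 mm so far. One more stroke, then another that should stall or slip.

Request:
step_arm(
  increments=[
    [0, 0, 0, 0, 0, 5, 0],
    [0, 0, 0, 0, 0, 9, 0],
    [0, 0, 0, 0, 0, 10, 0],
    [0, 0, 0, 0, 0, 10, 0],
    [0, 0, 0, 0, 0, 10, 0],
  ],
)

```text
clock: 22.0
position: [0.5098, 0.1872, 0.1581]
ee_rot: [0.519, 0.855, 0.0, 0.0]
contact_force: [-3.7, -2.2, 14.7]
finger_gap: 0.0001
grasp_force: 7.3
```

Request:
step_arm(
  increments=[
    [0, 0, 0, 4, 0, 0.1, 0],
    [0, 0, 0, 8, 0, 0.2, 0],
    [0, 0, 0, 12, 0, 0.3, 0],
    [0, 0, 0, 16, 0, 0.4, 0],
    [0, 0, 0, 20, 0, 0.5, 0],
  ],
)

```text
clock: 22.62
position: [0.5013, 0.2032, 0.1579]
ee_rot: [0.519, 0.855, -0.001, 0.002]
contact_force: [-2.2, -5.0, 12.2]
finger_gap: -0.0003
grasp_force: 5.8
```

Request:
step_arm(
  increments=[
    [0, 0, 0, 0, 0, -10.5, 0],
    [0, 0, 0, -20, 0, -10.5, 0],
    [0, 0, 0, -20, 0, -10.5, 0],
    [0, 0, 0, -20, 0, -10.5, 0],
    [0, 0, 0, -20, 0, -10.5, 0],
  ],
)

```text
clock: 23.25
position: [0.5094, 0.187, 0.1656]
ee_rot: [0.519, 0.855, -0.0, -0.0]
contact_force: [0.3, 0.1, -0.4]
finger_gap: -0.0001
grasp_force: 0.0
```

```bash
python3 gap.py 10
```

```text
inc [-0.001, -0.0005, 0.001] [0.0, 0.0, 0.0] | now [0.5094 0.187  0.1656] psi 2.0496 j [ 0.15  0.51  1.7   0.    0.93 -0.33] F [ 0.3  0.1 -0.4]
10 11 slide 17.75 fixed -20.0 mouth 37.75
10 13 slide 18.0 fixed -19.25 mouth 37.25
10 15 slide 18.0 fixed -19.25 mouth 37.25
```

Request:
step_arm(
  increments=[
    [0, 0, 0, 0, 0, 5, 0],
    [0, 0, 0, 0, 0, 9, 0],
    [0, 0, 0, 0, 0, 10, 0],
    [0, 0, 0, 0, 0, 10, 0],
    [0, 0, 0, 0, 0, 10, 0],
  ],
)

```text
clock: 23.92
position: [0.5099, 0.187, 0.158]
ee_rot: [0.519, 0.855, 0.0, 0.001]
contact_force: [-3.0, -2.3, 14.6]
finger_gap: 0.0
grasp_force: 6.9
```

Request:
step_arm(
  increments=[
    [0, 0, 0, 4, 0, 0.1, 0],
    [0, 0, 0, 8, 0, 0.2, 0],
    [0, 0, 0, 12, 0, 0.3, 0],
    [0, 0, 0, 16, 0, 0.4, 0],
    [0, 0, 0, 20, 0, 0.5, 0],
  ],
)

```text
clock: 24.55
position: [0.5041, 0.203, 0.1582]
ee_rot: [0.518, 0.855, 0.001, 0.004]
contact_force: [1.3, -6.1, 11.0]
finger_gap: -0.0
grasp_force: 5.4
```

Request:
step_arm(
  increments=[
    [0, 0, 0, 0, 0, -10.5, 0],
    [0, 0, 0, -20, 0, -10.5, 0],
    [0, 0, 0, -20, 0, -10.5, 0],
    [0, 0, 0, -20, 0, -10.5, 0],
    [0, 0, 0, -20, 0, -10.5, 0],
  ],
)

```text
clock: 25.18
position: [0.5094, 0.1871, 0.1656]
ee_rot: [0.519, 0.855, -0.0, -0.001]
contact_force: [1.0, 0.5, -0.2]
finger_gap: -0.0004
grasp_force: 0.0
```

```bash
python3 gap.py 11
```

```text
inc [-0.001, -0.0006, 0.0011] [0.0, 0.0, 0.0] | now [0.5094 0.1871 0.1656] psi 2.0497 j [ 0.15  0.51  1.7   0.    0.93 -0.33] F [ 1.   0.5 -0.2]
11 11 slide 17.75 fixed -20.25 mouth 38.0
11 13 slide 17.5 fixed -19.25 mouth 36.75
11 15 slide 17.75 fixed -19.0 mouth 36.75
```

Jaw is snug: the last stroke slipped, mouth about 36 mm. Before gripping the handle I'll measure its centreline and the nut.

Request:
step_arm(
  increments=[
    [0, 0, 0, -14, 1, -20, 0.5],
    [0, 0, 0, -26, 1, -50, 0.5],
    [0, 0, 0, -26, 1, -50, 0.5],
    [0, 0, 0, -26, 1, -50, 0.5],
    [0, 0, 0, -26, 1, -50, 0.5],
  ],
)

```text
clock: 25.85
position: [0.5215, 0.1647, 0.2149]
ee_rot: [0.519, 0.855, -0.001, -0.001]
contact_force: [0.1, -0.0, -0.5]
finger_gap: 0.0425
grasp_force: 0.0
```

```bash
python3 - <<'E'
from h import *
s=monitor.state();R=Ro.from_quat(s["ee_rot"]);c=cam("wrist");pickle.dump(c,open("wrist12.pkl","wb"));inc([*s["position"][:2],.1418],2.0486)
T=lambda p,z:(R.inv().apply(ray(c,p,z)-s["position"])*1000).round(1)
m=mask(c,(105,150,40),(125,255,255));
for r in range(230,420,30):
    x=np.where(m[r])[0]
    x=x[(x>250)&(x<390)]
    if len(x)>5: print(r,x.min(),x.max(),T([(x.min(),r),(x.max(),r)],.150)[:,:2].tolist())
h=mask(c,(18,120,60),(32,255,255));b=max(blobs(h[:200].copy(),200),key=lambda b:b[0][4]); print(b[0],b[1])
hp=cv2.approxPolyDP(cv2.convexHull(np.argwhere(b[2])[:,::-1].astype(np.int32)),5,True)[:,0];t=T(hp,.15)[:,:2];print(hp.tolist(),t.mean(0));q=t-t.mean(0);a=np.degrees(np.arctan2(q[:,1],q[:,0]));print(((a+30)%60-30).round(1),np.hypot(*q.T).round(1))
E
```

```text
inc [-0.0024, -0.001, 0.0017] [0.0, 0.1, 73.2] | now [0.5216 0.1647 0.215 ] psi 2.0503 j [ 0.1   0.44  1.65  0.    1.05 -0.38] F [ 0.5 -0.3 -0.7]
230 305 340 [[17.6, -7.6], [17.6, 12.2]]
260 307 340 [[-0.3, -6.6], [-0.3, 12.5]]
290 308 341 [[-19.0, -6.1], [-19.0, 13.4]]
320 309 341 [[-38.7, -5.7], [-38.6, 13.7]]
350 310 342 [[-59.2, -5.2], [-59.2, 14.7]]
380 311 343 [[-80.9, -4.6], [-80.8, 15.7]]
[320, 76, 34, 79, 1125] [339.2, 117.9]
[[320, 154], [322, 76], [352, 95], [353, 136]] [78.875  9.45 ]
[ 24.1 -22.  -23.2  19. ] [21.2 20.7 12.8 13.3]
```

The handle is yawed about 0.033 rad off the tool, so some play may remain. One more aligned stroke to be sure it's snug.

Request:
step_arm(
  increments=[
    [0, 0, -0.033, 26, -0.9, 10, 0],
    [0, 0, -0.033, 26, -0.9, 30, 0],
    [0, 0, -0.033, 26, -0.9, 45, 0],
    [0, 0, -0.033, 26, -0.9, 45, 0],
    [0, 0, -0.033, 26, -0.9, 45, 0],
  ],
)

```text
clock: 26.52
position: [0.5103, 0.187, 0.1713]
ee_rot: [0.505, 0.863, 0.0, 0.0]
contact_force: [0.2, -0.2, 0.1]
finger_gap: 0.0001
grasp_force: 0.0
```

Request:
step_arm(
  increments=[
    [0, 0, 0, 0, 0, 8, 0],
    [0, 0, 0, 0, 0, 14, 0],
    [0, 0, 0, 0, 0, 15, 0],
    [0, 0, 0, 0, 0, 15, 0],
    [0, 0, 0, 0, 0, 15, 0],
  ],
)

```text
clock: 27.15
position: [0.5108, 0.1862, 0.1578]
ee_rot: [0.505, 0.863, -0.0, 0.001]
contact_force: [-2.1, -3.5, 12.0]
finger_gap: -0.0001
grasp_force: 5.5
```

Request:
step_arm(
  increments=[
    [0, 0, 0, 4, 0, 0.1, 0],
    [0, 0, 0, 8, 0, 0.2, 0],
    [0, 0, 0, 12, 0, 0.3, 0],
    [0, 0, 0, 16, 0, 0.4, 0],
    [0, 0, 0, 20, 0, 0.5, 0],
  ],
)

```text
clock: 27.78
position: [0.5045, 0.203, 0.1582]
ee_rot: [0.505, 0.863, 0.002, 0.005]
contact_force: [3.3, -5.9, 10.3]
finger_gap: 0.0003
grasp_force: 4.9
```

Request:
step_arm(
  increments=[
    [0, 0, 0, 0, 0, -10.5, 0],
    [0, 0, 0, -20, 0, -10.5, 0],
    [0, 0, 0, -20, 0, -10.5, 0],
    [0, 0, 0, -20, 0, -10.5, 0],
    [0, 0, 0, -20, 0, -10.5, 0],
  ],
)

```text
clock: 28.4
position: [0.5094, 0.1871, 0.1656]
ee_rot: [0.505, 0.863, -0.0, -0.001]
contact_force: [-0.6, 1.1, 0.5]
finger_gap: -0.0001
grasp_force: 0.0
```

```bash
cat > pose.py <<'E'
from h import *
import sys
s=monitor.state();R=Ro.from_quat(s["ee_rot"]);c=cam("wrist");pickle.dump(c,open(f"wrist{sys.argv[1]}.pkl","wb"));inc(s["position"],2.083)
from gap import gap
for a in (2.05,2.083,2.1): print(a,[(x,l,r,l-r) for x,l,r in gap(c,a=a,xs=(0,5,10,14))])
m=mask(c,(105,150,40),(125,255,255))
for r in range(200,460,30):
    x=np.where(m[r])[0]; x=x[(x>250)&(x<390)]
    if len(x)>5:
        t=(R.inv().apply(ray(c,[(x.min(),r),(x.max(),r)],.150)-s["position"])*1000)[:,:2]; print(t.mean(0).round(2),np.ptp(t[:,1]).round(1))
E
python3 pose.py 13
```

```text
inc [-0.0008, -0.0005, -0.0001] [-0.1, -0.1, 0.1] | now [0.5095 0.1872 0.1658] psi 2.0829 j [ 0.15  0.51  1.7   0.    0.93 -0.37] F [ 0.2  1.5 -0.1]
2.05 [(0, np.float64(31.0), np.float64(-20.5), np.float64(51.5)), (5, np.float64(32.0), np.float64(-20.0), np.float64(52.0)), (10, np.float64(31.5), np.float64(-20.0), np.float64(51.5)), (14, np.float64(17.75), np.float64(-19.0), np.float64(36.75))]
2.083 [(0, np.float64(31.25), np.float64(-20.25), np.float64(51.5)), (5, np.float64(32.25), np.float64(-20.25), np.float64(52.5)), (10, np.float64(17.5), np.float64(-20.5), np.float64(38.0)), (14, np.float64(17.0), np.float64(-19.5), np.float64(36.5))]
2.1 [(0, np.float64(31.75), np.float64(-20.0), np.float64(51.75)), (5, np.float64(17.5), np.float64(-20.25), np.float64(37.75)), (10, np.float64(17.25), np.float64(-20.75), np.float64(38.0)), (14, np.float64(17.0), np.float64(-19.75), np.float64(36.75))]
[-62.35  -0.14] 7.0
```

Mouth is unchanged, so it's snug. Gripping the handle.

Request:
step_arm(
  increments=[
    [0, 0, 0, -14, 3, -10, 0.5],
    [0, 0, 0, -26, 3, -10, 0.5],
    [0, 0, 0, -26, 3, -10, 0.5],
    [0, 0, 0, -26, 3, 10, 0.5],
    [0, 0, 0, -26, 3, 23.5, 0.5],
  ],
)

```text
clock: 29.08
position: [0.5247, 0.1657, 0.1418]
ee_rot: [0.505, 0.863, -0.0, -0.0]
contact_force: [0.2, 0.7, 0.1]
finger_gap: 0.0427
grasp_force: 0.0
```

Request:
step_arm(
  increments=[
    [0, 0, 0, 0, 0, 0, 0],
    [0, 0, 0, 0, 0, 0, 0],
    [0, 0, 0, 0, 0, 0, 0],
    [0, 0, 0, 0, 0, 0, 0],
    [0, 0, 0, 0, 0, 0, 0],
  ],
)

```text
clock: 29.7
position: [0.5246, 0.1659, 0.1425]
ee_rot: [0.505, 0.863, -0.0, -0.001]
contact_force: [-1.5, -0.8, -4.0]
finger_gap: 0.0201
grasp_force: 59.2
```

```bash
python3 - <<'E'
from h import *
s=monitor.state();inc([*s["position"][:2],.1418],2.083);print(s["finger_gap"],s["torque"],s["grasp_force"])
R=78.
for a in (.1,.2,.3,.4,.5): print(a,[round(R*(1-np.cos(a)),1),round(-R*np.sin(a),1)])
E
```

```text
inc [-0.0012, -0.0006, -0.0001] [-0.0, 0.0, 0.7] | now [0.5246 0.1659 0.1425] psi 2.0829 j [ 0.1   0.55  1.7   0.    0.89 -0.41] F [-1.5 -0.8 -4. ]
0.020058683311081224 [-0.05890476  0.28889171 -0.00228271] 59.227808117866516
0.1 [np.float64(0.4), np.float64(-7.8)]
0.2 [np.float64(1.6), np.float64(-15.5)]
0.3 [np.float64(3.5), np.float64(-23.1)]
0.4 [np.float64(6.2), np.float64(-30.4)]
0.5 [np.float64(9.5), np.float64(-37.4)]
```

Request:
step_arm(
  increments=[
    [0, 0, 0.1, 0.4, -7.8, 0, 0],
    [0, 0, 0.2, 1.6, -15.5, 0, 0],
    [0, 0, 0.3, 3.5, -23.1, 0, 0],
    [0, 0, 0.4, 6.2, -30.4, 0, 0],
    [0, 0, 0.5, 9.5, -37.4, 0, 0],
  ],
)

```text
clock: 30.32
position: [0.4878, 0.1553, 0.1428]
ee_rot: [0.703, 0.711, -0.0, 0.001]
contact_force: [-1.0, -1.5, -1.9]
finger_gap: 0.0202
grasp_force: 59.4
```

Request:
step_arm(
  increments=[
    [0, 0, 0.05, 0.1, -3.9, 0, 0],
    [0, 0, 0.1, 0.4, -7.8, 0, 0],
    [0, 0, 0.15, 0.9, -11.7, 0, 0],
    [0, 0, 0.2, 1.6, -15.5, 0, 0],
    [0, 0, 0.2, 1.6, -15.5, 0, 0],
  ],
)

```text
clock: 30.95
position: [0.4719, 0.1566, 0.1427]
ee_rot: [0.77, 0.638, -0.001, 0.0]
contact_force: [-1.7, -3.6, -2.7]
finger_gap: 0.0203
grasp_force: 59.4
```

```bash
python3 - <<'E'
from h import *
s=monitor.state();inc([*s["position"][:2],.1418],2.083-.7);print(s["finger_gap"],s["torque"])
E
```

```text
inc [-0.0006, 0.0017, 0.0021] [0.0, 0.0, 0.9] | now [0.4719 0.1566 0.1427] psi 1.3851 j [ 0.1   0.49  1.83 -0.    0.81  0.28] F [-1.7 -3.6 -2.7]
0.0202775195891279 [-0.67839595  0.37550454  0.27725008]
```

Request:
step_arm(
  increments=[
    [0, 0, 0.02, 0, -1.6, 0, 0],
    [0, 0, 0.04, 0.1, -3.1, 0, 0],
    [0, 0, 0.06, 0.1, -4.7, 0, 0],
    [0, 0, 0.08, 0.3, -6.2, 0, 0],
    [0, 0, 0.08, 0.3, -6.2, 0, 0],
  ],
)

```text
clock: 31.58
position: [0.4659, 0.158, 0.1426]
ee_rot: [0.795, 0.607, -0.001, 0.0]
contact_force: [-3.1, -5.3, -2.4]
finger_gap: 0.02
grasp_force: 59.5
```

```bash
cat > tq.py <<'E'
from h import *
s=monitor.state();inc(s["position"],2.083);r=s["position"]-[.485,.233,.14];F=s["contact_force"];print("tq",s["torque"].round(2),"Mz about pivot %.2f"%(s["torque"][2]+r[0]*F[1]-r[1]*F[0]),"r",np.hypot(*r[:2]).round(4),"ang",np.arctan2(-r[1],-r[0]).round(3))
E
python3 tq.py
```

```text
inc [-0.0014, 0.0013, -0.7796] [0.0, 0.0, 0.0] | now [0.4659 0.158  0.1426] psi 1.3034 j [ 0.1   0.49  1.85 -0.    0.81  0.37] F [-3.1 -5.3 -2.4]
tq [-0.88  0.44  0.37] Mz about pivot 0.24 r 0.0774 ang 1.321
```

Request:
step_arm(
  increments=[
    [0, 0, 0.02, 0, -1.6, 0, 0],
    [0, 0, 0.04, 0.1, -3.1, 0, 0],
    [0, 0, 0.06, 0.1, -4.7, 0, 0],
    [0, 0, 0.06, 0.1, -4.7, 0, 0],
    [0, 0, 0.06, 0.1, -4.7, 0, 0],
  ],
)

```text
clock: 32.2
position: [0.4613, 0.1594, 0.1426]
ee_rot: [0.813, 0.582, -0.001, 0.0]
contact_force: [-1.9, -5.8, -1.4]
finger_gap: 0.0199
grasp_force: 59.5
```

```bash
python3 tq.py
```

```text
inc [-0.0016, 0.0012, -0.8396] [0.0, 0.0, 0.0] | now [0.4613 0.1594 0.1426] psi 1.2434 j [ 0.1   0.49  1.86 -0.    0.8   0.43] F [-1.9 -5.8 -1.4]
tq [-0.87  0.4   0.34] Mz about pivot 0.34 r 0.0773 ang 1.259
```

Request:
step_arm(
  increments=[
    [0, 0, 0.02, 0, -1.6, 0, 0],
    [0, 0, 0.04, 0.1, -3.1, 0, 0],
    [0, 0, 0.06, 0.1, -4.7, 0, 0],
    [0, 0, 0.06, 0.1, -4.7, 0, 0],
    [0, 0, 0.06, 0.1, -4.7, 0, 0],
  ],
)

```text
clock: 32.83
position: [0.4568, 0.1611, 0.1426]
ee_rot: [0.83, 0.558, -0.001, 0.0]
contact_force: [-2.3, -4.5, -2.1]
finger_gap: 0.0198
grasp_force: 59.5
```

```bash
python3 tq.py
```

```text
inc [-0.0017, 0.0012, -0.8997] [0.0, 0.0, 0.0] | now [0.4568 0.1611 0.1426] psi 1.1833 j [ 0.11  0.48  1.87 -0.    0.8   0.5 ] F [-2.3 -4.5 -2.1]
tq [-0.87  0.48  0.31] Mz about pivot 0.28 r 0.0773 ang 1.197
```

Request:
step_arm(
  increments=[
    [0, 0, 0.02, 0, -1.6, 0, 0],
    [0, 0, 0.04, 0.1, -3.1, 0, 0],
    [0, 0, 0.06, 0.1, -4.7, 0, 0],
    [0, 0, 0.06, 0.1, -4.7, 0, 0],
    [0, 0, 0.06, 0.1, -4.7, 0, 0],
  ],
)

```text
clock: 33.45
position: [0.4524, 0.163, 0.1425]
ee_rot: [0.846, 0.533, -0.001, 0.0]
contact_force: [-2.4, -4.4, -2.4]
finger_gap: 0.0201
grasp_force: 59.5
```

```bash
python3 tq.py
```

```text
inc [-0.0019, 0.0011, -0.9598] [0.0, 0.0, 0.0] | now [0.4524 0.163  0.1425] psi 1.1232 j [ 0.11  0.48  1.87 -0.    0.79  0.56] F [-2.4 -4.4 -2.4]
tq [-0.91  0.43  0.31] Mz about pivot 0.29 r 0.0773 ang 1.135
```

Request:
step_arm(
  increments=[
    [0, 0, 0.02, 0, -1.6, 0, 0],
    [0, 0, 0.04, 0.1, -3.1, 0, 0],
    [0, 0, 0.06, 0.1, -4.7, 0, 0],
    [0, 0, 0.06, 0.1, -4.7, 0, 0],
    [0, 0, 0.06, 0.1, -4.7, 0, 0],
  ],
)

```text
clock: 34.08
position: [0.4487, 0.1651, 0.1426]
ee_rot: [0.862, 0.507, -0.001, 0.0]
contact_force: [-1.5, -6.0, -2.2]
finger_gap: 0.02
grasp_force: 59.5
```

```bash
python3 tq.py
```

```text
inc [-0.0008, 0.0013, -1.0192] [0.0, 0.0, 0.0] | now [0.4487 0.1651 0.1426] psi 1.0638 j [ 0.12  0.48  1.88 -0.    0.79  0.63] F [-1.5 -6.  -2.2]
tq [-0.86  0.35  0.41] Mz about pivot 0.52 r 0.077 ang 1.079
```

Request:
step_arm(
  increments=[
    [0, 0, 0.01, 0, -0.8, 0, 0],
    [0, 0, 0.02, 0, -1.6, 0, 0],
    [0, 0, 0.03, 0, -2.3, 0, 0],
    [0, 0, 0.03, 0, -2.3, 0, 0],
    [0, 0, 0.03, 0, -2.3, 0, 0],
  ],
)

```text
clock: 34.7
position: [0.4475, 0.1661, 0.1427]
ee_rot: [0.869, 0.495, -0.0, 0.001]
contact_force: [-0.9, -5.4, -2.2]
finger_gap: 0.0199
grasp_force: 59.7
```

```bash
python3 tq.py
```

```text
inc [0.001, 0.0018, -1.0474] [0.0, 0.0, 0.0] | now [0.4475 0.1661 0.1427] psi 1.0356 j [ 0.12  0.47  1.88 -0.    0.78  0.66] F [-0.9 -5.4 -2.2]
tq [-0.88  0.18  0.73] Mz about pivot 0.88 r 0.0767 ang 1.059
```

Request:
step_arm(
  increments=[
    [0, 0, 0.01, 0, -0.8, 0, 0],
    [0, 0, 0.02, 0, -1.6, 0, 0],
    [0, 0, 0.03, 0, -2.3, 0, 0],
    [0, 0, 0.03, 0, -2.3, 0, 0],
    [0, 0, 0.03, 0, -2.3, 0, 0],
  ],
)

```text
clock: 35.33
position: [0.4456, 0.1679, 0.1427]
ee_rot: [0.877, 0.481, 0.001, 0.0]
contact_force: [-0.5, -4.2, -2.8]
finger_gap: 0.0201
grasp_force: 59.6
```

```bash
python3 tq.py
```

```text
inc [0.0013, 0.0002, -1.0798] [0.0, 0.0, 0.0] | now [0.4456 0.1679 0.1427] psi 1.0032 j [ 0.13  0.47  1.89 -0.    0.78  0.69] F [-0.5 -4.2 -2.8]
tq [-0.9  -0.03  0.76] Mz about pivot 0.89 r 0.0761 ang 1.027
```

Moment has jumped to about 0.9 N m while the pose still creeps. I'll check nut and wrench angles in the wrist view.

```bash
cat > ang.py <<'E'
from h import *
import sys
def hexang(c,R,p):
    h=mask(c,(15,110,50),(34,255,255));k=np.zeros_like(h);k[40:185,240:400]=h[40:185,240:400]
    b=max(blobs(k,100),key=lambda b:b[0][4]);cnt=cv2.convexHull(max(cv2.findContours(b[2].astype(np.uint8),0,cv2.CHAIN_APPROX_NONE)[0],key=cv2.contourArea))
    pts=[]; cc=cnt[:,0].astype(float)
    for i in range(len(cc)):
        a_,b_=cc[i],cc[(i+1)%len(cc)]; n=max(int(np.hypot(*(b_-a_))),1); pts+= [a_+(b_-a_)*j/n for j in range(n)]
    w=ray(c,pts,.15)[:,:2]
    M=cv2.moments((w*1e5).astype(np.float32)); ce=np.array([M["m10"],M["m01"]])/M["m00"]/1e5
    q=w-ce; th=np.arctan2(q[:,1],q[:,0]); r=np.hypot(*q.T)
    o=np.argsort(th); g=np.linspace(-np.pi,np.pi,720,endpoint=False); ri=np.interp(g,th[o],r[o],period=2*np.pi)
    return ce, np.angle((ri*np.exp(6j*g)).sum())/6, r.min(), r.max()
def worm(c,z):
    g=cv2.cvtColor(c["frame"],cv2.COLOR_RGB2HSV);m=cv2.inRange(g,(12,90,60),(34,255,255));k=np.zeros_like(m);k[195:280,260:375]=m[195:280,260:375]
    k=cv2.morphologyEx(k,cv2.MORPH_CLOSE,np.ones((9,9)));b=max(blobs(k,100),key=lambda b:b[0][4])
    y,x=np.where(b[2]); 
    L=[];Rr=[]
    for r in range(y.min()+3,y.max()-2): xs=x[y==r]; L.append((xs.min(),r));Rr.append((xs.max(),r))
    o=[]
    for e in (L,Rr):
        w=ray(c,e,z)[:,:2];v=cv2.fitLine((w*1e4).astype(np.float32),cv2.DIST_HUBER,0,.01,.01)[:2,0];o.append(np.arctan2(v[1],v[0])%np.pi)
    return b[0],np.round(o,3)
for k in sys.argv[1:]:
    if k=="now": s=monitor.state();c=cam("wrist");pickle.dump(c,open("now.pkl","wb"))
    else: c=pickle.load(open(f"wrist{k}.pkl","rb"))
    print(k,"nut",[np.round(v,4) for v in hexang(c,0,0)],"corner mod 60deg rad"); 
    try: print(worm(c,.155 if k=="now" else .205))
    except Exception as e: print(e)
E
python3 ang.py 5 6 now
```

```text
5 nut [array([0.4853, 0.2347]), np.float64(-0.0523), np.float64(0.0176), np.float64(0.0202)] corner mod 60deg rad
([280, 211, 60, 50, 2916], array([2.066, 2.109], dtype=float32))
6 nut [array([0.4853, 0.2349]), np.float64(-0.0564), np.float64(0.0178), np.float64(0.0204)] corner mod 60deg rad
([280, 211, 60, 50, 2928], array([2.023, 2.066], dtype=float32))
now nut [array([0.4853, 0.2348]), np.float64(0.0375), np.float64(0.0178), np.float64(0.0208)] corner mod 60deg rad
([278, 212, 60, 49, 2845], array([0.988, 1.045], dtype=float32))
```

Nut turned about 0.956 rad and the moment is well above its friction, so it is against the stop. The wrench, though, leads the nut by about 0.06 rad, so the jaw still has a little play, probably because it wedged while yawed. I'll square the wrench, snug it fully and press again.

Request:
step_arm(
  increments=[
    [0, 0, -0.03, 0, 2.3, 0, 0],
    [0, 0, -0.065, 0, 5, 0, 0],
    [0, 0, -0.065, 0, 5, 0, 0],
    [0, 0, -0.065, 0, 5, 0, 0.3],
    [0, 0, -0.065, 0, 5, 0, 0.5],
  ],
)

```text
clock: 36.0
position: [0.4502, 0.1656, 0.1431]
ee_rot: [0.861, 0.508, 0.001, 0.0]
contact_force: [-0.6, 0.1, 0.1]
finger_gap: 0.0418
grasp_force: 0.0
```

Request:
step_arm(
  increments=[
    [0, 0, 0, 0, 0, 0, 0.5],
    [0, 0, 0, 0, 0, -30, 0.5],
    [0, 0, 0, 0, 0, -60, 0.5],
    [0, 0, 0, 0, 0, -60, 0.2],
    [0, 0, 0, 0, 0, -60, 0],
  ],
)

```text
clock: 36.62
position: [0.4488, 0.1652, 0.2022]
ee_rot: [0.861, 0.509, -0.0, -0.0]
contact_force: [-0.3, -0.6, 0.2]
finger_gap: 0.0069
grasp_force: 0.0
```

```bash
cat >ang2.py <<'E'
from h import *
from ang import hexang
s=monitor.state();R=Ro.from_quat(s["ee_rot"]);inc(s["position"],1.08)
c=cam("wrist");pickle.dump(c,open("now.pkl","wb"))
h=mask(c,(15,110,50),(34,255,255));h[:,:200]=0;h[:,440:]=0
T=lambda p,z:(R.inv().apply(ray(c,p,z)-s["position"])*1000)[:,:2].round(1)
for st,ce,l in blobs(cv2.morphologyEx(h,cv2.MORPH_CLOSE,np.ones((9,9))),200):
    r=cv2.minAreaRect(np.argwhere(l)[:,::-1].astype(np.float32)); print(st,ce,"as worm",T([ce],.1565).tolist(),"as nut",T([ce],.148).tolist(),"rect",np.round(r[2],1))
m=mask(c,(105,150,40),(125,255,255))
pts=[]
for r in range(150,470,10):
    x=np.where(m[r])[0]; x=x[(x>250)&(x<390)]
    if len(x)>5:
        t=T([(x.min(),r),(x.max(),r)],.150)
        if 17<np.ptp(t[:,1])<24: pts.append(t.mean(0))
pts=np.array(pts); 
if len(pts)>1: f=np.polyfit(pts[:,0],pts[:,1],1);print("handle y=%.2f + %.4f x"%(f[1],f[0]),len(pts),pts[[0,-1]].tolist())
ce,a,_,_=hexang(c,0,0);print("nut",ce.round(4),a,a+np.pi/3)
E
sed -i 's/^for k in sys.argv/if __name__=="__main__":\n  for k in sys.argv/; ' ang.py; python3 - <<'E'
s=open('ang.py').read();i=s.index('  for k in sys');a,b=s[:i],s[i:].split('\n');open('ang.py','w').write(a+b[0]+'\n'+'\n'.join('  '+l for l in b[1:] if l))
E
python3 ang2.py
```

```text
inc [-0.0005, 0.0002, -0.0124] [0.0, 0.0, 0.0] | now [0.4488 0.1652 0.2022] psi 1.0676 j [0.12 0.37 1.82 0.   0.94 0.62] F [-0.3 -0.6  0.2]
[279, 70, 75, 87, 4063] [316.5, 113.1] as worm [[78.7, -1.5]] as nut [[79.1, -1.5]] rect 90.0
[290, 186, 43, 35, 1440] [311.3, 203.0] as worm [[35.8, -4.1]] as nut [[34.3, -4.3]] rect 90.0
handle y=-0.91 + -0.0066 x 6 [[14.6, -1.0], [-86.6, -0.35000000000000053]]
nut [0.4852 0.2347] 0.047895480236958214 1.0950930314335559
```

Request:
step_arm(
  increments=[
    [0, 0, -0.012, 26, -4, 0, 0],
    [0, 0, -0.012, 26, -4, 15, 0],
    [0, 0, -0.012, 26, -4, 30, 0],
    [0, 0, -0.012, 26, -4, 40, 0],
    [0, 0, -0.012, 26, -4, 43, 0],
  ],
)

```text
clock: 37.3
position: [0.4575, 0.1898, 0.1584]
ee_rot: [0.858, 0.514, -0.001, -0.001]
contact_force: [-1.0, -0.7, 0.7]
finger_gap: -0.0001
grasp_force: 0.7
```

Request:
step_arm(
  increments=[
    [0, 0, 0, 0, 0, 1, 0],
    [0, 0, 0, 0, 0, 2, 0],
    [0, 0, 0, 0, 0, 2.5, 0],
    [0, 0, 0, 0, 0, 2.5, 0],
    [0, 0, 0, 0, 0, 2.5, 0],
  ],
)

```text
clock: 37.92
position: [0.4579, 0.1899, 0.1581]
ee_rot: [0.858, 0.514, -0.0, 0.0]
contact_force: [-3.5, -1.2, 6.1]
finger_gap: 0.0
grasp_force: 3.3
```

Request:
step_arm(
  increments=[
    [0, 0, 0, 0, 0, 0.7, 0],
    [0, 0, 0, 0, 0, 1.4, 0],
    [0, 0, 0, 0, 0, 1.4, 0],
    [0, 0, 0, 0, 0, 1.4, 0],
    [0, 0, 0, 0, 0, 1.4, 0],
  ],
)

```text
clock: 38.55
position: [0.4579, 0.1899, 0.1578]
ee_rot: [0.858, 0.514, 0.0, 0.0]
contact_force: [-4.7, -1.3, 13.9]
finger_gap: 0.0002
grasp_force: 7.5
```

Request:
step_arm(
  increments=[
    [0, 0, 0, 4, 0, 0.1, 0],
    [0, 0, 0, 8, 0, 0.2, 0],
    [0, 0, 0, 12, 0, 0.3, 0],
    [0, 0, 0, 16, 0, 0.4, 0],
    [0, 0, 0, 20, 0, 0.5, 0],
  ],
)

```text
clock: 39.17
position: [0.4649, 0.2034, 0.1579]
ee_rot: [0.857, 0.516, -0.005, 0.003]
contact_force: [-9.0, -16.5, 26.7]
finger_gap: 0.0
grasp_force: 13.0
```

Request:
step_arm(
  increments=[
    [0, 0, 0, 0, 0, -10.5, 0],
    [0, 0, 0, -20, 0, -10.5, 0],
    [0, 0, 0, -46, 4, -44, 0],
    [0, 0, 0, -46, 4, -44, 0],
    [0, 0, 0, -46, 4, -44, 0],
  ],
)

```text
clock: 39.8
position: [0.4501, 0.1655, 0.1994]
ee_rot: [0.858, 0.514, 0.001, 0.0]
contact_force: [-0.1, 0.0, -0.7]
finger_gap: 0.0005
grasp_force: 0.0
```

```bash
python3 ang2.py; python3 - <<'E'
from h import *
from gap import gap
c=pickle.load(open("now.pkl","rb"))
print([(x,float(l),float(r),float(l-r)) for x,l,r in gap(c,P=(.4852,.2345),a=1.085,xs=(13,14,15,16))])
E
```

```text
inc [0.0011, -0.0013, -0.0007] [0.0, 0.0, 0.0] | now [0.4501 0.1655 0.1994] psi 1.0793 j [0.12 0.38 1.83 0.   0.93 0.61] F [-0.1  0.  -0.7]
[279, 71, 75, 88, 4188] [316.1, 114.8] as worm [[77.8, -1.7]] as nut [[78.2, -1.7]] rect 90.0
[288, 186, 44, 39, 1636] [309.5, 204.9] as worm [[35.4, -5.0]] as nut [[33.8, -5.1]] rect 90.0
handle y=-2.04 + 0.0088 x 5 [[15.45, -1.8000000000000007], [-7.1, -2.05]]
nut [0.4852 0.2347] 0.04744606438430673 1.0946436155809043
[(13, 18.5, -18.5, 37.0), (14, 18.5, -18.5, 37.0), (15, 18.75, -19.0, 37.75), (16, 32.0, -19.5, 51.5)]
```

That stroke stalled hard (18 N), so the jaw is snug. Regrip and press against the stop again.

Request:
step_arm(
  increments=[
    [0, 0, 0.009, 0, -2, 0, 0.5],
    [0, 0, 0.009, 0, -2, 10, 0.5],
    [0, 0, 0.009, 0, -2, 20, 0.5],
    [0, 0, 0.009, 0, -2, 40, 0.5],
    [0, 0, 0.009, 0, -2, 56.5, 0.5],
  ],
)

```text
clock: 40.48
position: [0.4473, 0.1661, 0.1412]
ee_rot: [0.86, 0.51, -0.001, -0.0]
contact_force: [0.2, 0.8, 0.8]
finger_gap: 0.0427
grasp_force: 0.0
```

Request:
step_arm(
  increments=[
    [0, 0, 0, 0, 0, 0, 0],
    [0, 0, 0, 0, 0, 0, 0],
    [0, 0, 0, 0, 0, 0, 0],
    [0, 0, 0, 0, 0, 0, 0],
    [0, 0, 0, 0, 0, 0, 0],
  ],
)

```text
clock: 41.1
position: [0.4481, 0.1651, 0.1425]
ee_rot: [0.86, 0.511, -0.0, 0.001]
contact_force: [1.2, -4.4, -7.1]
finger_gap: 0.0201
grasp_force: 58.9
```

Request:
step_arm(
  increments=[
    [0, 0, 0.02, 0, -1.6, 0, 0],
    [0, 0, 0.04, 0.1, -3.1, 0, 0],
    [0, 0, 0.06, 0.1, -4.7, 0, 0],
    [0, 0, 0.06, 0.1, -4.7, 0, 0],
    [0, 0, 0.06, 0.1, -4.7, 0, 0],
  ],
)

```text
clock: 41.72
position: [0.4455, 0.1673, 0.1428]
ee_rot: [0.874, 0.486, 0.001, 0.002]
contact_force: [4.3, -4.3, -7.6]
finger_gap: 0.0202
grasp_force: 59.2
```

```bash
python3 tq.py; python3 ang.py now
```

```text
inc [0.0039, 0.0028, -1.0681] [0.0, 0.0, 0.0] | now [0.4455 0.1673 0.1428] psi 1.0149 j [ 0.13  0.47  1.89 -0.    0.78  0.68] F [ 4.3 -4.3 -7.6]
tq [-1.01 -0.49  0.59] Mz about pivot 1.04 r 0.0767 ang 1.03
now nut [array([0.4853, 0.2349]), np.float64(0.0328), np.float64(0.0179), np.float64(0.0208)] corner mod 60deg rad
([278, 206, 61, 51, 2953], array([1.004, 1.054], dtype=float32))
```

At the stop: 1.04 N m. I'll relax the torque and lift the wrench straight up, watching the force.

Request:
step_arm(
  increments=[
    [0, 0, -0.025, 0, 2, 0, 0],
    [0, 0, -0.04, 0, 3, 0, 0],
    [0, 0, -0.04, 0, 3, 0, 0],
    [0, 0, -0.04, 0, 3, -1, 0],
    [0, 0, -0.04, 0, 3, -2, 0],
  ],
)

```text
clock: 42.4
position: [0.4467, 0.1667, 0.1445]
ee_rot: [0.865, 0.501, 0.0, 0.0]
contact_force: [4.6, -3.2, -9.9]
finger_gap: 0.0201
grasp_force: 59.1
```

Request:
step_arm(
  increments=[
    [0, 0, 0, 0, 0, -1, 0],
    [0, 0, 0, 0, 0, -2, 0],
    [0, 0, 0, 0, 0, -3, 0],
    [0, 0, 0, 0, 0, -4, 0],
    [0, 0, 0, 0, 0, -4, 0],
  ],
)

```text
clock: 43.02
position: [0.4474, 0.1674, 0.1488]
ee_rot: [0.865, 0.501, 0.001, 0.0]
contact_force: [5.6, -0.5, -10.5]
finger_gap: 0.0198
grasp_force: 59.1
```

```bash
python3 tq.py
```

```text
inc [0.0027, -0.001, -1.0329] [0.0, 0.0, 0.0] | now [0.4474 0.1674 0.1488] psi 1.0501 j [0.12 0.46 1.88 0.   0.8  0.64] F [  5.6  -0.5 -10.5]
tq [-0.49 -0.64 -0.16] Mz about pivot 0.22 r 0.0757 ang 1.05
```

Request:
step_arm(
  increments=[
    [0, 0, 0, 0, 0, -4, 0],
    [0, 0, 0, 0, 0, -8, 0],
    [0, 0, 0, 0, 0, -12, 0],
    [0, 0, 0, 0, 0, -18, 0],
    [0, 0, 0, 0, 0, -18, 0],
  ],
)

```text
clock: 43.65
position: [0.4492, 0.1695, 0.1675]
ee_rot: [0.866, 0.501, 0.005, -0.0]
contact_force: [7.3, 7.0, -11.7]
finger_gap: 0.0192
grasp_force: 59.2
```

```bash
python3 - <<'E'
from h import *
import ang
s=monitor.state();R=Ro.from_quat(s["ee_rot"]);inc(s["position"],1.05);c=cam("wrist")
T=lambda p,z:(R.inv().apply(ray(c,p,z)-s["position"])*1000)[:,:2].round(1)
h=mask(c,(15,110,50),(34,255,255));h[:,:200]=0;h[:,440:]=0
for st,ce,l in blobs(cv2.morphologyEx(h,cv2.MORPH_CLOSE,np.ones((9,9))),200): print(st,ce,T([ce],s["position"][2]+.0157).tolist())
print(ang.hexang(c,0,0), ang.worm(c,s["position"][2]+.012))
E
```

```text
inc [0.0039, -0.0084, -0.0008] [0.0, 0.0, 0.0] | now [0.4492 0.1695 0.1675] psi 1.0493 j [0.12 0.43 1.86 0.01 0.84 0.64] F [  7.3   7.  -11.7]
[271, 68, 92, 104, 5839] [317.1, 119.2] [[74.1, -1.1]]
[282, 205, 56, 47, 2547] [309.6, 228.1] [[38.1, -3.7]]
(array([0.48531028, 0.23481736]), np.float64(0.039551914902537844), np.float64(0.017810449478220372), np.float64(0.020542513866803926)) ([282, 205, 56, 48, 2604], array([1.042, 1.063], dtype=float32))
```

The jaws are hanging on the nut and the wrench is tilting at the handle. I'll lower it back, release, and loosen the worm with a back stroke.

Request:
step_arm(
  increments=[
    [0, 0, 0, 0, 0, 5, 0],
    [0, 0, 0, 0, 0, 10, 0],
    [0, 0, 0, 0, 0, 15, 0],
    [0, 0, 0, 0, 0, 20, 0],
    [0, 0, 0, 0, 0, 23, 0],
  ],
)

```text
clock: 44.32
position: [0.446, 0.165, 0.1446]
ee_rot: [0.865, 0.502, -0.001, 0.001]
contact_force: [0.4, -10.5, 6.8]
finger_gap: 0.0196
grasp_force: 62.5
```

Request:
step_arm(
  increments=[
    [0, 0, 0, 0, 0, 0, 0],
    [0, 0, 0, 0, 0, 0, 0.3],
    [0, 0, 0, 0, 0, 0, 0.5],
    [0, 0, 0, 0, 0, -20, 0.5],
    [0, 0, 0, 0, 0, -56, 0.5],
  ],
)

```text
clock: 44.95
position: [0.4437, 0.1672, 0.199]
ee_rot: [0.865, 0.502, -0.003, -0.002]
contact_force: [0.0, -0.5, 1.1]
finger_gap: 0.0428
grasp_force: 0.0
```

Request:
step_arm(
  increments=[
    [0, 0, 0, 0, 0, 0, 0],
    [0, 0, 0, 0, 0, 0, 0],
    [0, 0, 0, 0, 0, 0, 0],
    [0, 0, 0, 0, 0, 0, 0],
    [0, 0, 0, 0, 0, 0, 0],
  ],
)

```text
clock: 45.58
position: [0.4459, 0.1668, 0.1992]
ee_rot: [0.865, 0.502, -0.001, -0.0]
contact_force: [-0.1, 0.2, -0.0]
finger_gap: -0.0002
grasp_force: 0.0
```

```bash
python3 ang2.py
```

```text
inc [-0.0011, 0.0007, -0.0293] [0.0, 0.0, 0.0] | now [0.4459 0.1668 0.1992] psi 1.0507 j [0.12 0.38 1.83 0.   0.93 0.64] F [-0.1  0.2 -0. ]
[282, 69, 77, 88, 4224] [320.8, 112.7] as worm [[78.7, 0.5]] as nut [[79.1, 0.6]] rect 90.0
[295, 187, 44, 37, 1495] [316.7, 205.1] as worm [[35.3, -1.4]] as nut [[33.7, -1.4]] rect 88.3
handle y=2.58 + -0.0443 x 5 [[15.5, 1.9000000000000004], [-7.1, 2.85]]
nut [0.4852 0.2348] 0.04866908886070018 1.0958666400572978
```

Wrench is back flat and aligned with the nut. Now the back stroke.

Request:
step_arm(
  increments=[
    [0, 0, -0.044, 45, -1.8, 0, 0],
    [0, 0, -0.044, 45, -1.8, 15, 0],
    [0, 0, -0.044, 45, -1.8, 30, 0],
    [0, 0, -0.044, 45, -1.8, 40, 0],
    [0, 0, -0.044, 45, -1.8, 42, 0],
  ],
)

```text
clock: 46.25
position: [0.4659, 0.2064, 0.1579]
ee_rot: [0.854, 0.52, -0.001, -0.001]
contact_force: [-4.2, 0.1, 15.3]
finger_gap: 0.0
grasp_force: 8.0
```

Request:
step_arm(
  increments=[
    [0, 0, 0, 0, 0, 1, 0],
    [0, 0, 0, 0, 0, 2, 0],
    [0, 0, 0, 0, 0, 2.2, 0],
    [0, 0, 0, 0, 0, 2.2, 0],
    [0, 0, 0, 0, 0, 2.2, 0],
  ],
)

```text
clock: 46.88
position: [0.4663, 0.207, 0.1576]
ee_rot: [0.854, 0.52, 0.0, -0.001]
contact_force: [-5.1, 1.6, 17.7]
finger_gap: -0.0001
grasp_force: 9.0
```

Request:
step_arm(
  increments=[
    [0, 0, 0, -4, 0, 0, 0],
    [0, 0, 0, -8, 0, 0, 0],
    [0, 0, 0, -12, 0, 0, 0],
    [0, 0, 0, -16, 0, 0, 0],
    [0, 0, 0, -20, 0, 0, 0],
  ],
)

```text
clock: 47.5
position: [0.4578, 0.1908, 0.158]
ee_rot: [0.855, 0.519, 0.002, -0.002]
contact_force: [-4.7, 6.7, 16.8]
finger_gap: -0.0002
grasp_force: 8.8
```

Request:
step_arm(
  increments=[
    [0, 0, 0, 0, 0, -10, 0],
    [0, 0, 0, 20, 0, -10, 0],
    [0, 0, 0, 20, 0, -10, 0],
    [0, 0, 0, 20, 0, -5, 0],
    [0, 0, 0, 20, 0, 0, 0],
  ],
)

```text
clock: 48.12
position: [0.4678, 0.2081, 0.1565]
ee_rot: [0.854, 0.52, 0.002, -0.001]
contact_force: [-4.4, 9.2, 25.6]
finger_gap: 0.0001
grasp_force: 12.7
```

Request:
step_arm(
  increments=[
    [0, 0, 0, -4, 0, 0, 0],
    [0, 0, 0, -8, 0, 0, 0],
    [0, 0, 0, -12, 0, 0, 0],
    [0, 0, 0, -16, 0, 0, 0],
    [0, 0, 0, -20, 0, 0, 0],
  ],
)

```text
clock: 48.75
position: [0.4623, 0.1914, 0.1575]
ee_rot: [0.854, 0.519, 0.006, 0.0]
contact_force: [3.4, 8.1, 10.8]
finger_gap: -0.0001
grasp_force: 6.9
```

Request:
step_arm(
  increments=[
    [0, 0, 0, 0, 0, -12, 0],
    [0, 0, 0, -26, 2, -43, 0],
    [0, 0, 0, -26, 2, -43, 0],
    [0, 0, 0, -26, 2, -43, 0],
    [0, 0, 0, -26, 2, -43, 0],
  ],
)

```text
clock: 49.38
position: [0.4472, 0.1652, 0.1976]
ee_rot: [0.854, 0.521, -0.001, -0.0]
contact_force: [-0.8, -0.4, -0.5]
finger_gap: -0.0002
grasp_force: 0.0
```

```bash
python3 ang2.py; python3 - <<'E'
from h import *
from gap import gap
c=pickle.load(open("now.pkl","rb"))
print([(x,float(l),float(r),float(l-r)) for x,l,r in gap(c,P=(.4852,.2345),a=1.095,xs=(11,13,14,15))])
E
```

```text
inc [-0.0017, 0.0011, 0.0151] [0.0, 0.0, 0.0] | now [0.4472 0.1652 0.1976] psi 1.0951 j [0.12 0.38 1.83 0.   0.93 0.59] F [-0.8 -0.4 -0.5]
[287, 66, 75, 90, 4196] [323.9, 111.1] as worm [[79.4, 1.9]] as nut [[79.8, 2.1]] rect 90.0
[301, 218, 43, 36, 1467] [321.4, 235.7] as worm [[20.1, 1.0]] as nut [[17.8, 1.1]] rect 0.0
handle y=4.00 + -0.0702 x 2 [[-0.7, 4.05], [-6.4, 4.45]]
nut [0.4853 0.2347] 0.051800891506962404 1.09899844270356
[(11, 17.5, -17.25, 34.75), (13, 13.25, -13.75, 27.0), (14, 11.75, -12.25, 24.0), (15, 10.5, -18.0, 28.5)]
```

The back strokes opened the jaw but also drew the wrench 15–18 mm back along the plate, so it's nearly off the nut. Grasp it now, slide it clear and lift.

Request:
step_arm(
  increments=[
    [0, 0, 0, -14, 4.2, 0, 0.5],
    [0, 0, 0, -14, 4.2, 0, 0.5],
    [0, 0, 0, -14, 4.2, 20, 0.5],
    [0, 0, 0, -14, 4.2, 40, 0.5],
    [0, 0, 0, -14, 4.2, 55.5, 0.5],
  ],
)

```text
clock: 50.05
position: [0.4449, 0.1504, 0.1423]
ee_rot: [0.854, 0.52, -0.0, -0.0]
contact_force: [0.2, 0.6, 0.4]
finger_gap: 0.0427
grasp_force: 0.0
```

Request:
step_arm(
  increments=[
    [0, 0, 0, 0, 0, 0, 0],
    [0, 0, 0, 0, 0, 0, 0],
    [0, 0, 0, 0, 0, 0, 0],
    [0, 0, 0, 0, 0, 0, 0],
    [0, 0, 0, 0, 0, 0, 0],
  ],
)

```text
clock: 50.68
position: [0.4451, 0.1506, 0.1432]
ee_rot: [0.854, 0.521, 0.0, 0.0]
contact_force: [0.1, -0.3, -2.3]
finger_gap: 0.0201
grasp_force: 59.0
```

Request:
step_arm(
  increments=[
    [0, 0, 0, -5, 0, -0.5, 0],
    [0, 0, 0, -15, 0, -1, 0],
    [0, 0, 0, -25, 0, -2, 0],
    [0, 0, 0, -35, 0, -10, 0],
    [0, 0, 0, -35, 0, -40, 0],
  ],
)

```text
clock: 51.3
position: [0.4269, 0.1184, 0.1826]
ee_rot: [0.854, 0.52, -0.002, -0.001]
contact_force: [0.9, -0.5, -2.7]
finger_gap: 0.0201
grasp_force: 59.3
```

```bash
python3 - <<'E'
from h import *
import ang
s=monitor.state();R=Ro.from_quat(s["ee_rot"]);inc(s["position"],1.05);print(s["finger_gap"],s["grasp_force"],s["torque"]);c=cam("wrist");pickle.dump(c,open("held.pkl","wb"))
T=lambda p,z:(R.inv().apply(ray(c,p,z)-s["position"])*1000)[:,:2].round(1)
h=mask(c,(15,110,50),(34,255,255));h[:,:200]=0;h[:,440:]=0
for st,ce,l in blobs(cv2.morphologyEx(h,cv2.MORPH_CLOSE,np.ones((9,9))),200): print(st,ce,T([ce],s["position"][2]+.0157).tolist())
print(ang.worm(c,s["position"][2]+.012))
E
```

```text
inc [-0.0044, 0.0027, 0.0435] [0.0, 0.0, 0.0] | now [0.4269 0.1184 0.1826] psi 1.0935 j [ 0.02  0.37  1.92 -0.    0.86  0.49] F [ 0.9 -0.5 -2.7]
0.020057389865295705 59.2669951915741 [-0.10976478 -0.01416596  0.03077985]
[274, 0, 87, 39, 2119] [316.5, 13.2] [[104.1, -1.3]]
[280, 212, 60, 50, 2889] [309.4, 236.6] [[35.2, -3.8]]
([280, 212, 60, 50, 2936], array([1.043, 1.088], dtype=float32))
```

The wrench is held level. Now the exact mat pose and the carry move.

```bash
python3 - <<'E'
from h import *
c=pickle.load(open("c0.pkl","rb"))["top"]
g=mask(c,(0,0,60),(180,45,140));k=np.zeros_like(g);k[140:235,280:402]=g[140:235,280:402]
r=mask(c,(0,150,60),(8,255,255));k[140:156,285:400]|=r[140:156,285:400]
k=cv2.morphologyEx(k,cv2.MORPH_CLOSE,np.ones((5,5)));b=max(blobs(k,500),key=lambda b:b[0][4])
y,x=np.where(b[2]);w=ray(c,np.c_[x,y],.003)[:,:2]
R=cv2.minAreaRect((w*1000).astype(np.float32));print(R, w.mean(0)); B=cv2.boxPoints(R);print(B.round(1).tolist())
a=-.033;m=np.array([.6435,-.0885])
inc([*(m+.08*np.array([-np.sin(a),np.cos(a)])),.15],-.011)
E
```

```text
((643.9425048828125, -89.23489379882812), (268.8813171386719, 209.2461700439453), 88.24420166015625) [ 0.64273731 -0.08963402]
[[535.2000122070312, -220.39999389648438], [744.4000244140625, -226.8000030517578], [752.5999755859375, 41.900001525878906], [543.5, 48.29999923706055]]
inc [0.0024, -0.0043, 1.1049] [-14.2, 250.2, 37.5] | now [0.4302 0.1189 0.1865] psi 1.0939 j [0.02 0.36 1.92 0.   0.86 0.5 ] F [ 1.2 -0.3 -0.9]
```

Request:
step_arm(
  increments=[
    [0, 0, 0.18, -3, 50, 0, 0],
    [0, 0, 0.36, -6, 100, 0, 0],
    [0, 0, 0.54, -9, 150, 0, 0],
    [0, 0, 0.72, -12, 200, 0, 0],
    [0, 0, 0.9, -14, 250, 0, 0],
  ],
)

```text
clock: 51.98
position: [0.6456, -0.0089, 0.1826]
ee_rot: [0.996, 0.094, -0.0, -0.0]
contact_force: [1.3, -0.2, -3.1]
finger_gap: 0.02
grasp_force: 59.4
```

Request:
step_arm(
  increments=[
    [0, 0, 0.12, 0, 0, 0, 0],
    [0, 0, 0.205, 0, 0, 0, 0],
    [0, 0, 0.205, 0, 0, 0, 0],
    [0, 0, 0.205, 0, 0, 0, 0],
    [0, 0, 0.205, 0, 0, 0, 0],
  ],
)

```text
clock: 52.6
position: [0.6446, -0.0074, 0.1831]
ee_rot: [1.0, -0.005, 0.0, -0.0]
contact_force: [0.5, -0.2, -4.1]
finger_gap: 0.0199
grasp_force: 59.5
```

```bash
python3 - <<'E'
from h import *
import ang
s=monitor.state();R=Ro.from_quat(s["ee_rot"]);c=cam("wrist")
a=-.031;m=np.array([.6439,-.0892])
inc([*(m+.08*np.array([-np.sin(a),np.cos(a)])),.0105],-.011)
print(ang.worm(c,s["position"][2]+.012))
E
```

```text
inc [0.0, -0.0001, 0.0015] [1.7, 1.8, 172.6] | now [ 0.6447 -0.0074  0.1831] psi -0.0095 j [-0.18  0.61  1.43  0.    1.11  1.4 ] F [-0.2  0.4 -3.6]
([280, 212, 60, 50, 2953], array([3.083, 0.007], dtype=float32))
```

Request:
step_arm(
  increments=[
    [0, 0, 0.01, 1.7, 1.8, 50, 0],
    [0, 0, 0.01, 1.7, 1.8, 100, 0],
    [0, 0, 0.01, 1.7, 1.8, 150, 0],
    [0, 0, 0.01, 1.7, 1.8, 166, 0],
    [0, 0, 0.01, 1.7, 1.8, 170, 0],
  ],
)

```text
clock: 53.28
position: [0.6466, -0.0093, 0.0127]
ee_rot: [1.0, -0.01, -0.0, -0.0]
contact_force: [-0.1, 0.0, -3.0]
finger_gap: 0.0197
grasp_force: 59.5
```

Request:
step_arm(
  increments=[
    [0, 0, 0, 0, 0, 0.5, 0],
    [0, 0, 0, 0, 0, 1, 0],
    [0, 0, 0, 0, 0, 1.5, 0],
    [0, 0, 0, 0, 0, 2, 0],
    [0, 0, 0, 0, 0, 2, 0],
  ],
)

```text
clock: 53.9
position: [0.6465, -0.0093, 0.0112]
ee_rot: [1.0, -0.01, 0.0, 0.0]
contact_force: [0.2, 0.6, -4.3]
finger_gap: 0.0198
grasp_force: 59.5
```

Request:
step_arm(
  increments=[
    [0, 0, 0, 0, 0, 0.7, 0],
    [0, 0, 0, 0, 0, 1.5, 0],
    [0, 0, 0, 0, 0, 1.5, 0],
    [0, 0, 0, 0, 0, 1.5, 0.3],
    [0, 0, 0, 0, 0, 1.5, 0.5],
  ],
)

```text
clock: 54.52
position: [0.6471, -0.0094, 0.0099]
ee_rot: [1.0, -0.01, 0.001, 0.0]
contact_force: [-0.1, 0.3, -0.8]
finger_gap: 0.0424
grasp_force: 0.0
```

Request:
step_arm(
  increments=[
    [0, 0, 0, 0, 0, 0, 0.5],
    [0, 0, 0, 0, 0, -60, 0.5],
    [0, 0, 0, 0, 0, -120, 0.5],
    [0, 0, 0, 0, 0, -180, 0.5],
    [0, 0, 0, 0, 0, -240, 0.5],
  ],
)

```text
clock: 55.15
position: [0.6463, -0.0093, 0.2516]
ee_rot: [1.0, -0.01, 0.0, 0.0]
contact_force: [0.3, 0.2, -0.4]
finger_gap: 0.0426
grasp_force: 0.0
```

Request:
step_arm(
  increments=[
    [0, 0, 0, -25, 55, 0, 0.5],
    [0, 0, 0, -50, 110, 0, 0.5],
    [0, 0, 0, -75, 165, 0, 0.5],
    [0, 0, 0, -100, 220, 0, 0.5],
    [0, 0, 0, -125, 275, 0, 0.5],
  ],
)

```text
clock: 55.78
position: [0.515, -0.2834, 0.2498]
ee_rot: [1.0, -0.01, 0.0, 0.0]
contact_force: [1.2, -0.5, 0.9]
finger_gap: 0.0427
grasp_force: 0.0
```

Request:
step_arm(
  increments=[
    [0, 0, 0, -20, 50, 0, 0.5],
    [0, 0, 0, -40, 66, 0, 0.5],
    [0, 0, 0, -75, 66, 0, 0.5],
    [0, 0, 0, -75, 66, 0, 0.5],
    [0, 0, 0, -75, 66, 0, 0.5],
  ],
)

```text
clock: 56.4
position: [0.4401, -0.3465, 0.2499]
ee_rot: [1.0, -0.01, 0.001, 0.0]
contact_force: [-0.0, 0.4, 0.0]
finger_gap: 0.0426
grasp_force: 0.0
```

```bash
cat > br.py <<'E'
from h import *
s=monitor.state();inc(s["position"],0);c=cam("wrist");pickle.dump(c,open("br.pkl","wb"));cv2.imwrite("pics/br.png",c["frame"][:,:,::-1])
t=cam("top");pickle.dump(t,open("brt.pkl","wb"))
f={"green":((50,120,25),(75,255,255)),"black":((0,0,0),(180,140,45)),"orangeF":((4,150,90),(13,255,255)),"goldF":((18,150,90),(26,255,255))}
def run(c,tag):
  for n,(lo,hi) in f.items():
    m=mask(c,lo,hi)
    for st,ce,l in blobs(m,25 if tag=="top" else 60):
        w=ray(c,np.argwhere(l)[:,::-1],.012)[:,:2]
        if (w[:,0]<.25).any() or (w[:,1]>.06).any() : continue
        R=cv2.minAreaRect((w*1000).astype(np.float32)); d=sorted(R[1])
        if 8<d[0]<30 and 15<d[1]<135: 
            B=cv2.boxPoints(R);e=B[1]-B[0] if np.hypot(*(B[1]-B[0]))>np.hypot(*(B[2]-B[1])) else B[2]-B[1]
            print(tag,n,st,"c",np.round(R[0],1),"size",np.round(d,1),"ang %.3f"%(np.arctan2(e[1],e[0])%np.pi))
run(c,"wrist");run(t,"top")
E
python3 br.py
```

```text
inc [0.0008, -0.0012, -0.0205] [0.0, 0.0, 0.0] | now [ 0.4401 -0.3465  0.2499] psi -0.0205 j [-0.87  0.42  1.58  0.    1.15  0.72] F [-0.   0.4  0. ]
wrist green [204, 0, 69, 117, 1889] c [ 574.8 -275.4] size [ 13.2 112.4] ang 2.562
wrist green [629, 65, 11, 41, 310] c [ 544.9 -644.2] size [ 9.2 35.9] ang 0.209
wrist black [275, 141, 57, 103, 1309] c [ 449.6 -330.6] size [ 12.1 111.9] ang 2.670
top green [400, 190, 26, 37, 207] c [ 575.3 -276.4] size [ 12.7 111.1] ang 2.564
top green [589, 250, 13, 8, 48] c [ 460.1 -736. ] size [17.9 30. ] ang 1.578
top black [561, 269, 16, 19, 86] c [ 393.6 -663.7] size [28.3 47. ] ang 0.265
top orangeF [394, 226, 10, 10, 55] c [ 516.4 -237.7] size [17.1 23.4] ang 2.599
top goldF [307, 165, 8, 7, 40] c [681.4  -8.8] size [16.3 18.5] ang 1.575
top goldF [442, 227, 11, 13, 73] c [ 510.4 -364.1] size [20.4 24.7] ang 2.666
```

The green brush has been knocked: its origin is now about (0.548,-0.258), bristles toward 2.56 rad. Black is at (0.479,-0.345), yaw -0.472. Picking black first.

Request:
step_arm(
  increments=[
    [0, 0, 0.16, 13, -1, 40, 0.4],
    [0, 0, 0.32, 26, -2, 80, 0.4],
    [0, 0, 0.45, 38.5, -2, 120, 0.4],
    [0, 0, 0.45, 38.5, -2, 165, 0.4],
    [0, 0, 0.45, 38.5, -2, 210, 0.4],
  ],
)

```text
clock: 57.12
position: [0.4797, -0.3449, 0.0381]
ee_rot: [0.973, -0.232, 0.001, 0.0]
contact_force: [-0.0, 0.3, -0.3]
finger_gap: 0.034
grasp_force: 0.0
```

Request:
step_arm(
  increments=[
    [0, 0, 0, 0, 0, 20, 0.4],
    [0, 0, 0, 0, 0, 34, 0.4],
    [0, 0, 0, 0, 0, 36, 0.4],
    [0, 0, 0, 0, 0, 36, 0.4],
    [0, 0, 0, 0, 0, 36, 0.4],
  ],
)

```text
clock: 57.75
position: [0.4788, -0.3456, 0.0046]
ee_rot: [0.973, -0.233, 0.001, 0.001]
contact_force: [0.2, 0.4, 0.2]
finger_gap: 0.034
grasp_force: 0.0
```

Request:
step_arm(
  increments=[
    [0, 0, 0, 0, 0, 0, 0],
    [0, 0, 0, 0, 0, 0, 0],
    [0, 0, 0, 0, 0, 0, 0],
    [0, 0, 0, 0, 0, -40, 0],
    [0, 0, 0, 0, 0, -90, 0],
  ],
)

```text
clock: 58.38
position: [0.4772, -0.3442, 0.0932]
ee_rot: [0.972, -0.233, -0.001, -0.001]
contact_force: [1.4, -1.6, 0.0]
finger_gap: 0.0118
grasp_force: 59.5
```

```bash
python3 - <<'E'
from h import *
s=monitor.state();a=-.031;m=np.array([.6439,-.0892])
inc([*(m-.04*np.array([-np.sin(a),np.cos(a)])),s["position"][2]],a);print(s["finger_gap"],s["grasp_force"])
E
```

```text
inc [-0.0019, 0.003, -0.4394] [50.0, -266.6, 0.2] | now [ 0.4772 -0.3442  0.0932] psi -0.4704 j [-0.81  0.67  1.64  0.    0.84  1.23] F [ 1.4 -1.6  0. ]
0.01183215529672865 59.492613673210144
```

Request:
step_arm(
  increments=[
    [0, 0, -0.1, 10, -53, 0, 0],
    [0, 0, -0.2, 20, -107, 0, 0],
    [0, 0, -0.3, 30, -160, 0, 0],
    [0, 0, -0.4, 40, -214, 0, 0],
    [0, 0, -0.44, 49, -267, 0, 0],
  ],
)

```text
clock: 59.0
position: [0.6436, -0.1276, 0.0934]
ee_rot: [1.0, -0.014, -0.0, 0.0]
contact_force: [0.7, -1.0, -0.1]
finger_gap: 0.012
grasp_force: 59.5
```

Request:
step_arm(
  increments=[
    [0, 0, 0, 0, 0, 0, 0],
    [0, 0, 0, 0, 0, 30, 0],
    [0, 0, 0, 0, 0, 65, 0],
    [0, 0, 0, 0, 0, 82, 0],
    [0, 0, 0, 0, 0, 85, 0],
  ],
)

```text
clock: 59.62
position: [0.6421, -0.1298, 0.0077]
ee_rot: [1.0, -0.016, -0.001, -0.0]
contact_force: [-0.7, -0.1, -0.7]
finger_gap: 0.0121
grasp_force: 59.5
```

```bash
python3 - <<'E'
from h import *
s=monitor.state();a=-.031;m=np.array([.6439,-.0892])
inc([*(m-.04*np.array([-np.sin(a),np.cos(a)])),.0075],a);print(s["finger_gap"],s["grasp_force"])
E
```

```text
inc [-0.0004, 0.0016, -0.0002] [0.6, -0.6, 0.2] | now [ 0.6421 -0.1298  0.0077] psi -0.0312 j [-0.37  0.86  1.48 -0.    0.8   1.23] F [-0.7 -0.1 -0.7]
0.012110347977206573 59.53640878200531
```

Request:
step_arm(
  increments=[
    [0, 0, 0, 0, 0, 0.5, 0],
    [0, 0, 0, 0, 0, 0.7, 0],
    [0, 0, 0, 0, 0, 0.7, 0.2],
    [0, 0, 0, 0, 0, 0.7, 0.35],
    [0, 0, 0, 0, 0, 0.7, 0.35],
  ],
)

```text
clock: 60.25
position: [0.6429, -0.1292, 0.0081]
ee_rot: [1.0, -0.015, 0.0, 0.0]
contact_force: [0.3, -0.4, 0.6]
finger_gap: 0.0296
grasp_force: 0.0
```

Request:
step_arm(
  increments=[
    [0, 0, 0, 0, 0, -60, 0.35],
    [0, 0, 0, 0, 0, -120, 0.35],
    [0, 0, 0, 0, 0, -180, 0.35],
    [0, 0, 0, 0, 0, -220, 0.35],
    [0, 0, 0, -20, 25, -240, 0.35],
  ],
)

```text
clock: 60.88
position: [0.624, -0.1529, 0.2514]
ee_rot: [1.0, -0.014, 0.003, 0.001]
contact_force: [0.1, -1.2, -0.3]
finger_gap: 0.03
grasp_force: 0.0
```

Request:
step_arm(
  increments=[
    [0, 0, 0, -37, 45, 0, 0.35],
    [0, 0, 0, -74, 90, 0, 0.35],
    [0, 0, 0, -111, 135, 0, 0.35],
    [0, 0, 0, -148, 180, 0, 0.35],
    [0, 0, 0, -185, 225, 0, 0.35],
  ],
)

```text
clock: 61.5
position: [0.429, -0.374, 0.248]
ee_rot: [1.0, -0.015, 0.0, 0.0]
contact_force: [0.2, -0.3, -0.3]
finger_gap: 0.03
grasp_force: 0.0
```

Request:
step_arm(
  increments=[
    [0, 0, 0, -25, 30, 0, 0.4],
    [0, 0, 0, -47, 58, 0, 0.4],
    [0, 0, 0, -47, 58, 0, 0.4],
    [0, 0, 0, -47, 58, 0, 0.4],
    [0, 0, 0, -47, 58, 0, 0.4],
  ],
)

```text
clock: 62.12
position: [0.3823, -0.4283, 0.2478]
ee_rot: [1.0, -0.014, -0.0, -0.0]
contact_force: [0.3, -0.6, 0.5]
finger_gap: 0.0339
grasp_force: 0.0
```

```bash
python3 - <<'E'
from h import *
s=monitor.state();inc(s["position"],-.376);c=cam("wrist");pickle.dump(c,open("wood.pkl","wb"))
print(proj(c,[[.433,-.436,.012],[.514,-.468,.012],[.352,-.404,.012]]).round(0).tolist())
hsv=cv2.cvtColor(c["frame"],cv2.COLOR_RGB2HSV)
u=proj(c,[[.41,-.427,.012],[.41,-.40,.012],[.483,-.456,.012],[.505,-.4645,.012]]).astype(int)
for n,(x,y) in zip(("handle","table","ferrule","bristle"),u): print(n,x,y,hsv[y-2:y+3,x-2:x+3].reshape(-1,3).mean(0).round())
m=cv2.inRange(hsv,(0,0,110),(180,50,255))
for st,ce,l in blobs(m,80):
    w=ray(c,np.argwhere(l)[:,::-1],.012)[:,:2]*1000;R=cv2.minAreaRect(w.astype(np.float32));print("grey",st,np.round(R[0],1),np.round(R[1],1),R[2])
E
```

```text
inc [-0.0005, 0.0001, 0.3473] [0.0, 0.0, 0.0] | now [ 0.3823 -0.4283  0.2478] psi -0.0287 j [-1.04  0.44  1.54  0.    1.16  0.56] F [ 0.3 -0.6  0.5]
[[325.0, 152.0], [358.0, 60.0], [295.0, 233.0]]
handle 316 175 [ 18. 103. 156.]
table 288 176 [ 31.  69. 165.]
ferrule 344 96 [ 28.  67. 160.]
bristle 353 70 [ 30.  64. 161.]
grey [596, 0, 44, 30, 1087] [ 544.  -697.9] [42.3 22.8] 88.4020004272461
grey [580, 58, 60, 72, 3473] [ 476.9 -703.1] [62.1 54.1] 11.528289794921875
grey [323, 96, 28, 34, 580] [ 468.4 -448. ] [19.4 25.5] 67.0987548828125
grey [566, 155, 64, 62, 3058] [ 391.9 -706.6] [61.8 60.7] 88.39494323730469
grey [127, 302, 89, 16, 420] [ 269.5 -263.5] [97. 18.] 88.38580322265625
grey [51, 309, 75, 12, 85] [ 266.1 -172.1] [80.9 13.3] 88.38545989990234
grey [348, 321, 12, 19, 139] [ 238.6 -463.5] [22.1 11.7] 3.7501773834228516
```

```bash
python3 - <<'E'
from h import *
c=pickle.load(open("wood.pkl","rb"));hsv=cv2.cvtColor(c["frame"],cv2.COLOR_RGB2HSV)
m=cv2.inRange(hsv,(10,90,60),(24,255,255));k=np.zeros_like(m);k[90:280,260:390]=m[90:280,260:390]
for st,ce,l in blobs(k,300):
    w=ray(c,np.argwhere(l)[:,::-1],.012)[:,:2]*1000;R=cv2.minAreaRect(w.astype(np.float32));print(st,np.round(R[0],1),np.round(R[1],1),R[2])
f=np.array([.4684,-.448]);
for a in (-.376,-.40): inc([*(f-.0375*np.array([np.cos(a),np.sin(a)])),.0045],a)
E
```

```text
[260, 125, 130, 155, 7166] [ 363.5 -458.1] [147.1 133.2] 53.559444427490234
[343, 184, 47, 13, 345] [ 394.4 -476.4] [11.4 46.1] 0.6113930940628052
inc [-0.0004, 0.0001, 0.3475] [51.3, 4.5, 243.3] | now [ 0.3823 -0.4284  0.2478] psi -0.0285 j [-1.04  0.44  1.54  0.    1.16  0.56] F [-0.2 -0.4  0.4]
inc [-0.0004, 0.0001, 0.3715] [51.6, 3.6, 243.3] | now [ 0.3823 -0.4284  0.2478] psi -0.0285 j [-1.04  0.44  1.54  0.    1.16  0.56] F [-0.2 -0.4  0.4]
```

Request:
step_arm(
  increments=[
    [0, 0, 0.12, 17, 1, 40, 0.4],
    [0, 0, 0.24, 34, 3, 80, 0.4],
    [0, 0, 0.36, 51.5, 4, 120, 0.4],
    [0, 0, 0.36, 51.5, 4, 165, 0.4],
    [0, 0, 0.36, 51.5, 4, 210, 0.4],
  ],
)

```text
clock: 62.8
position: [0.4342, -0.4343, 0.0366]
ee_rot: [0.981, -0.193, 0.0, 0.0]
contact_force: [-0.0, 0.2, 0.4]
finger_gap: 0.0342
grasp_force: 0.0
```

Request:
step_arm(
  increments=[
    [0, 0, 0, 0, 0, 20, 0.4],
    [0, 0, 0, 0, 0, 32, 0.4],
    [0, 0, 0, 0, 0, 33.5, 0.4],
    [0, 0, 0, 0, 0, 33.5, 0.4],
    [0, 0, 0, 0, 0, 33.5, 0.4],
  ],
)

```text
clock: 63.42
position: [0.4335, -0.4358, 0.0057]
ee_rot: [0.981, -0.194, 0.001, 0.001]
contact_force: [0.0, 0.7, 0.3]
finger_gap: 0.0345
grasp_force: 0.0
```

Request:
step_arm(
  increments=[
    [0, 0, 0, 0, 0, 0, 0],
    [0, 0, 0, 0, 0, 0, 0],
    [0, 0, 0, 0, 0, 0, 0],
    [0, 0, 0, 0, 0, -40, 0],
    [0, 0, 0, 0, 0, -90, 0],
  ],
)

```text
clock: 64.05
position: [0.4322, -0.434, 0.0938]
ee_rot: [0.981, -0.194, -0.001, -0.001]
contact_force: [0.6, -0.6, -0.0]
finger_gap: 0.0118
grasp_force: 59.1
```

```bash
python3 - <<'E'
from h import *
s=monitor.state();a=-.031;m=np.array([.6439,-.0892])
inc([*(m-.09*np.array([-np.sin(a),np.cos(a)])),s["position"][2]],a);print(s["finger_gap"],s["grasp_force"])
E
```

```text
inc [-0.0026, 0.0027, -0.3593] [96.3, -315.2, 0.3] | now [ 0.4322 -0.434   0.0938] psi -0.3903 j [-0.97  0.69  1.57 -0.    0.88  0.99] F [ 0.6 -0.6 -0. ]
0.011794513833597578 59.08963859081268
```

Request:
step_arm(
  increments=[
    [0, 0, 0, 17, -56, 0, 0],
    [0, 0, 0, 34, -112, 0, 0],
    [0, 0, 0, 51, -168, 0, 0],
    [0, 0, 0, 68, -224, 0, 0],
    [0, 0, 0, 85, -280, 0, 0],
  ],
)

```text
clock: 64.68
position: [0.6189, -0.2067, 0.0941]
ee_rot: [0.981, -0.194, -0.0, 0.0]
contact_force: [0.2, -0.8, -0.1]
finger_gap: 0.0122
grasp_force: 59.1
```

Request:
step_arm(
  increments=[
    [0, 0, -0.12, 10, -35, 0, 0],
    [0, 0, -0.24, 10, -35, 0, 0],
    [0, 0, -0.358, 10, -35, 0, 0],
    [0, 0, -0.358, 10, -35, 40, 0],
    [0, 0, -0.358, 10, -35, 80, 0],
  ],
)

```text
clock: 65.3
position: [0.641, -0.1798, 0.0139]
ee_rot: [1.0, -0.016, 0.001, 0.0]
contact_force: [-0.0, -0.7, -0.8]
finger_gap: 0.0116
grasp_force: 59.1
```

```bash
python3 - <<'E'
from h import *
s=monitor.state();a=-.031;m=np.array([.6439,-.0892])
inc([*(m-.09*np.array([-np.sin(a),np.cos(a)])),.008],a);print(s["finger_gap"],s["grasp_force"])
E
```

```text
inc [0.0007, -0.0014, -0.001] [0.0, -0.7, 5.9] | now [ 0.641  -0.1798  0.0139] psi -0.0320 j [-0.44  0.86  1.46 -0.    0.83  1.16] F [-0.  -0.7 -0.8]
0.011562473006958503 59.09771025180817
```

Request:
step_arm(
  increments=[
    [0, 0, 0, 0, -0.5, 4, 0],
    [0, 0, 0, 0, -0.5, 5.8, 0],
    [0, 0, 0, 0, -0.5, 5.8, 0.2],
    [0, 0, 0, 0, -0.5, 5.8, 0.35],
    [0, 0, 0, 0, -0.5, 5.8, 0.35],
  ],
)

```text
clock: 65.92
position: [0.6411, -0.1795, 0.0095]
ee_rot: [1.0, -0.016, 0.001, 0.0]
contact_force: [0.3, -0.6, -1.0]
finger_gap: 0.0301
grasp_force: 0.0
```

Request:
step_arm(
  increments=[
    [0, 0, 0, 0, 0, -60, 0.35],
    [0, 0, 0, 0, 0, -120, 0.35],
    [0, 0, 0, 0, 0, -180, 0.35],
    [0, 0, 0, 0, 0, -235, 0.35],
    [0, 0, 0, -35, 25, -235, 0.35],
  ],
)

```text
clock: 66.55
position: [0.6095, -0.2038, 0.2504]
ee_rot: [1.0, -0.014, 0.007, 0.003]
contact_force: [-0.6, -0.7, -0.0]
finger_gap: 0.03
grasp_force: 0.0
```

Request:
step_arm(
  increments=[
    [0, 0, 0, -45, 25, 0, 0.4],
    [0, 0, 0, -90, 50, 0, 0.4],
    [0, 0, 0, -105, 64, 0, 0.4],
    [0, 0, 0, -105, 64, 0, 0.4],
    [0, 0, 0, -105, 64, 0, 0.4],
  ],
)

```text
clock: 67.18
position: [0.4991, -0.2635, 0.2437]
ee_rot: [1.0, -0.016, 0.001, 0.0]
contact_force: [0.7, 0.1, -0.3]
finger_gap: 0.0338
grasp_force: 0.0
```

```bash
python3 br.py; python3 - <<'E'
from h import *
inc([.5477,-.258,.2],2.563)
E
```

```text
inc [0.0002, -0.0014, -0.0318] [0.0, 0.0, 0.0] | now [ 0.4991 -0.2635  0.2437] psi -0.0318 j [-0.68  0.43  1.57  0.    1.14  0.92] F [ 0.7  0.1 -0.3]
wrist green [293, 67, 71, 112, 1558] c [ 575.3 -274.5] size [ 12.6 112.4] ang 2.566
wrist black [0, 0, 30, 27, 274] c [676.8  -1.4] size [19.5 27.2] ang 1.592
wrist black [37, 0, 29, 39, 307] c [668.3 -37.5] size [19.9 36.7] ang 2.450
wrist black [153, 20, 31, 134, 2150] c [ 610.6 -129.5] size [ 16.3 114.1] ang 3.110
top green [590, 250, 12, 9, 48] c [ 455.  -734.3] size [17.3 29.6] ang 0.818
top black [354, 174, 7, 43, 208] c [ 609.6 -129.8] size [ 13.3 112.8] ang 3.094
top black [558, 214, 13, 15, 67] c [ 540.6 -660. ] size [24.6 35.7] ang 0.407
top black [562, 275, 15, 13, 69] c [ 383.4 -664. ] size [22.3 36.6] ang 0.604
top goldF [307, 165, 8, 7, 40] c [681.4  -8.8] size [16.3 18.6] ang 1.575
top goldF [354, 164, 8, 10, 72] c [ 680.5 -132.6] size [18.4 24.5] ang 3.140
inc [0.0009, -0.0003, -2.5937] [48.4, -6.6, 43.5] | now [ 0.4991 -0.2631  0.2435] psi -0.0307 j [-0.68  0.43  1.57  0.    1.14  0.92] F [0.1 0.3 0.2]
```

Black lies parallel on the mat. Green is still at (0.548,-0.257). Gripping it.

Request:
step_arm(
  increments=[
    [0, 0, 0.18, 16, -3, 40, 0.4],
    [0, 0, 0.36, 32, -6, 80, 0.4],
    [0, 0, 0.544, 48.7, -8, 120, 0.4],
    [0, 0, 0.544, 48.7, -8, 165, 0.4],
    [0, 0, 0.544, 48.7, -8, 210, 0.4],
  ],
)

```text
clock: 67.9
position: [0.5483, -0.2564, 0.0318]
ee_rot: [0.959, -0.283, 0.001, 0.0]
contact_force: [0.3, -0.8, -0.2]
finger_gap: 0.0345
grasp_force: 0.0
```

Request:
step_arm(
  increments=[
    [0, 0, 0, 0, 0, 18, 0.4],
    [0, 0, 0, 0, 0, 28, 0.4],
    [0, 0, 0, 0, 0, 29, 0.4],
    [0, 0, 0, 0, 0, 29, 0.4],
    [0, 0, 0, 0, 0, 29, 0.4],
  ],
)

```text
clock: 68.53
position: [0.5475, -0.2579, 0.0059]
ee_rot: [0.959, -0.284, 0.001, 0.0]
contact_force: [0.3, 0.6, 0.6]
finger_gap: 0.0346
grasp_force: 0.0
```

Request:
step_arm(
  increments=[
    [0, 0, 0, 0, 0, 0, 0],
    [0, 0, 0, 0, 0, 0, 0],
    [0, 0, 0, 0, 0, 0, 0],
    [0, 0, 0, 0, 0, -60, 0],
    [0, 0, 0, 0, 0, -120, 0],
  ],
)

```text
clock: 69.15
position: [0.546, -0.2569, 0.1244]
ee_rot: [0.959, -0.284, -0.002, -0.001]
contact_force: [0.7, -0.7, -0.0]
finger_gap: 0.0119
grasp_force: 58.9
```

Request:
step_arm(
  increments=[
    [0, 0, -0.18, 0, 0, 0, 0],
    [0, 0, -0.36, 0, 0, 0, 0],
    [0, 0, -0.54, 0, 0, 0, 0],
    [0, 0, -0.72, 0, 0, 0, 0],
    [0, 0, -0.9, 0, 0, 0, 0],
  ],
)

```text
clock: 69.78
position: [0.5465, -0.2571, 0.1243]
ee_rot: [0.986, 0.164, -0.0, -0.0]
contact_force: [-0.4, 0.1, 0.3]
finger_gap: 0.0121
grasp_force: 58.9
```

Request:
step_arm(
  increments=[
    [0, 0, -0.18, 0, 0, 0, 0],
    [0, 0, -0.36, 0, 0, 0, 0],
    [0, 0, -0.54, 0, 0, 0, 0],
    [0, 0, -0.72, 0, 0, 0, 0],
    [0, 0, -0.9, 0, 0, 0, 0],
  ],
)

```text
clock: 70.4
position: [0.5465, -0.2571, 0.1243]
ee_rot: [0.817, 0.577, -0.0, -0.0]
contact_force: [0.4, 0.1, -0.5]
finger_gap: 0.0116
grasp_force: 58.9
```

Request:
step_arm(
  increments=[
    [0, 0, -0.18, 0, 0, 0, 0],
    [0, 0, -0.36, 0, 0, 0, 0],
    [0, 0, -0.54, 0, 0, 0, 0],
    [0, 0, -0.72, 0, 0, 0, 0],
    [0, 0, -0.9, 0, 0, 0, 0],
  ],
)

```text
clock: 71.03
position: [0.5465, -0.2571, 0.1243]
ee_rot: [0.485, 0.875, 0.0, -0.0]
contact_force: [0.2, 0.3, -0.8]
finger_gap: 0.0119
grasp_force: 58.9
```

Request:
step_arm(
  increments=[
    [0, 0, -0.18, 0, 0, 0, 0],
    [0, 0, -0.36, 0, 0, 0, 0],
    [0, 0, -0.54, 0, 0, 0, 0],
    [0, 0, -0.72, 0, 0, 0, 0],
    [0, 0, -0.9, 0, 0, 0, 0],
  ],
)

```text
clock: 71.65
position: [0.5465, -0.2571, 0.1243]
ee_rot: [0.056, 0.998, 0.0, -0.0]
contact_force: [-0.1, -0.5, -0.9]
finger_gap: 0.0117
grasp_force: 58.9
```

```bash
python3 - <<'E'
from h import *
s=monitor.state();a=-.031;m=np.array([.6439,-.0892])
inc([*(m+.01*np.array([-np.sin(a),np.cos(a)])),s["position"][2]],a+np.pi);print(s["finger_gap"],s["grasp_force"])
E
```

```text
inc [0.0003, -0.0006, -0.0809] [-77.2, 187.7, 0.0] | now [ 0.5465 -0.2571  0.1243] psi 3.0296 j [-0.62  0.64  1.58 -0.    0.93 -2.08] F [-0.1 -0.5 -0.9]
0.011693512777882746 58.882396817207336
```

Request:
step_arm(
  increments=[
    [0, 0, -0.04, -20, 48, 0, 0],
    [0, 0, -0.081, -40, 96, 0, 0],
    [0, 0, -0.081, -60, 144, 0, 0],
    [0, 0, -0.081, -77, 187.7, 0, 0],
    [0, 0, -0.081, -77, 187.7, 0, 0],
  ],
)

```text
clock: 72.28
position: [0.6462, -0.0764, 0.1242]
ee_rot: [0.016, 1.0, 0.0, 0.0]
contact_force: [-0.6, -1.0, -0.4]
finger_gap: 0.0114
grasp_force: 58.9
```

Request:
step_arm(
  increments=[
    [0, 0, 0, 0, 0, 40, 0],
    [0, 0, 0, 0, 0, 80, 0],
    [0, 0, 0, 0, 0, 105, 0],
    [0, 0, 0, 0, 0, 111, 0],
    [0, 0, 0, 0, 0, 112, 0],
  ],
)

```text
clock: 72.9
position: [0.6453, -0.0807, 0.0127]
ee_rot: [0.019, 1.0, -0.0, 0.0]
contact_force: [-0.2, -0.6, 0.2]
finger_gap: 0.0117
grasp_force: 58.9
```

```bash
python3 - <<'E'
from h import *
s=monitor.state();a=-.031;m=np.array([.6439,-.0892])
inc([*(m+.01*np.array([-np.sin(a),np.cos(a)])),.009],a+np.pi);print(s["finger_gap"],s["grasp_force"])
E
```

```text
inc [-0.0002, 0.0, -0.0066] [1.1, 1.5, 3.7] | now [ 0.6453 -0.0807  0.0127] psi 3.1040 j [-0.3   0.85  1.5  -0.    0.8  -1.83] F [-0.2 -0.6  0.2]
0.011733712606332252 58.90704274177551
```

Lower, release, retreat high toward the robot, then check everything from the top view.

Request:
step_arm(
  increments=[
    [0, 0, -0.006, 1, 1.5, 2, 0],
    [0, 0, -0.006, 1, 1.5, 3.7, 0],
    [0, 0, -0.006, 1, 1.5, 3.7, 0.2],
    [0, 0, -0.006, 1, 1.5, 3.7, 0.35],
    [0, 0, -0.006, 1, 1.5, 3.7, 0.35],
  ],
)

```text
clock: 73.53
position: [0.6445, -0.0784, 0.009]
ee_rot: [0.015, 1.0, -0.0, 0.0]
contact_force: [-0.1, -0.3, -0.8]
finger_gap: 0.0299
grasp_force: 0.0
```

Request:
step_arm(
  increments=[
    [0, 0, 0, 0, 0, -60, 0.35],
    [0, 0, 0, 0, 0, -120, 0.35],
    [0, 0, 0, 0, 0, -180, 0.35],
    [0, 0, 0, 0, 0, -235, 0.35],
    [0, 0, 0, 0, 0, -240, 0.35],
  ],
)

```text
clock: 74.15
position: [0.6473, -0.0791, 0.2548]
ee_rot: [0.015, 1.0, -0.002, 0.006]
contact_force: [-0.8, -0.2, -0.5]
finger_gap: 0.0296
grasp_force: 0.0
```

Request:
step_arm(
  increments=[
    [0, 0, 0, 45, 40, 0, 0.4],
    [0, 0, 0, 90, 80, 0, 0.4],
    [0, 0, 0, 120, 120, 0, 0.4],
    [0, 0, 0, 150, 160, 0, 0.4],
    [0, 0, 0, 180, 200, 0, 0.4],
  ],
)

```text
clock: 74.78
position: [0.4688, 0.1281, 0.2479]
ee_rot: [0.016, 1.0, 0.0, -0.001]
contact_force: [1.0, 0.4, -0.2]
finger_gap: 0.034
grasp_force: 0.0
```

Request:
step_arm(
  increments=[
    [0, 0, 0, 0, -60, 0, 0.4],
    [0, 0, 0, 0, -120, 0, 0.4],
    [0, 0, 0, 0, -180, 0, 0.4],
    [0, 0, 0, 0, -240, 0, 0.4],
    [0, 0, 0, 0, -300, 0, 0.4],
  ],
)

```text
clock: 75.4
position: [0.4605, -0.1742, 0.248]
ee_rot: [0.015, 1.0, 0.001, -0.001]
contact_force: [1.1, 0.0, -0.7]
finger_gap: 0.0342
grasp_force: 0.0
```

Request:
step_arm(
  increments=[
    [0, 0, 0, 0, -60, 0, 0.4],
    [0, 0, 0, 0, -120, 0, 0.4],
    [0, 0, 0, 0, -180, 0, 0.4],
    [0, 0, 0, 0, -240, 0, 0.4],
    [0, 0, 0, 0, -240, 0, 0.4],
  ],
)

```text
clock: 76.03
position: [0.453, -0.4172, 0.2473]
ee_rot: [0.018, 1.0, -0.0, -0.0]
contact_force: [0.7, 0.3, 0.9]
finger_gap: 0.0342
grasp_force: 0.0
```

```bash
cat > fin.py <<'E'
from h import *
s=monitor.state();inc(s["position"],-.031)
c=cam("top");cv2.imwrite("pics/fin.png",cv2.resize(c["frame"][130:300,100:400,::-1],(800,453)))
m0=np.array([.6439,-.0892]);a=-.031;A=np.array([[np.cos(a),np.sin(a)],[-np.sin(a),np.cos(a)]])
f={"green":((50,120,25),(75,255,255)),"black":((0,0,0),(180,140,50)),"wood":((8,85,90),(20,255,255)),"blue":((108,150,50),(125,255,255)),"orangeF":((4,150,90),(13,255,255)),"gold":((18,140,90),(26,255,255))}
for n,(lo,hi) in f.items():
    m=mask(c,lo,hi);k=np.zeros_like(m);k[140:235,285:400]=m[140:235,285:400]
    for st,ce,l in blobs(k,25):
        w=(ray(c,np.argwhere(l)[:,::-1],.015)[:,:2]-m0)@A.T*1000;R=cv2.minAreaRect(w.astype(np.float32));v=cv2.fitLine(w.astype(np.float32),2,0,.01,.01)[:2,0]
        print(n,"mat xy",np.round(R[0],1),"size",np.round(R[1],1),"yaw %.3f"%np.arctan(v[1]/v[0]),"x",w[:,0].min().round(),w[:,0].max().round())
g=cv2.cvtColor(c["frame"],cv2.COLOR_RGB2GRAY)[240:310,100:180].copy();m=cv2.inRange(g,0,60)
for b in blobs(m,60):
  for q in cv2.findContours(b[2].astype(np.uint8),cv2.RETR_CCOMP,1)[0]:
    if len(q)>30: e=cv2.fitEllipse(cv2.convexHull(q));print("lens",np.round(e[1],1),ray(c,np.array(e[0])+[100,240],.124)[0].round(4))
c0=pickle.load(open("c0.pkl","rb"))["top"]
for n,lo,hi,bx in [("vase",(75,60,40),(95,255,255),(140,175,190,225)),("jar1",(150,40,40),(180,255,255),(240,135,290,180)),("jar0",(150,40,40),(180,255,255),(410,140,450,185))]:
    for cc in (c0,c):
        m=mask(cc,lo,hi)[bx[1]:bx[3],bx[0]:bx[2]];print(n,np.argwhere(m).mean(0).round(1)[::-1]+bx[:2],(m>0).sum())
E
python3 fin.py
```

```text
inc [-0.0004, 0.0015, 3.1369] [0.0, 0.0, 0.0] | now [ 0.453  -0.4172  0.2473] psi 3.1059 j [-0.93  0.5   1.44 -0.    1.2  -2.46] F [0.7 0.3 0.9]
green mat xy [-35.6   8.8] size [112.3  13. ] yaw 0.008 x -92.0 21.0
black mat xy [34.2 81.4] size [27.2 23.7] yaw 0.202 x 20.0 48.0
black mat xy [-33.7 -42.1] size [ 14.2 112.3] yaw -0.003 x -90.0 22.0
black mat xy [-115.7 -116.7] size [63.  19.1] yaw 1.099 x -133.0 -103.0
wood mat xy [101.9 -14.9] size [  2.7 153.4] yaw -1.569 x 101.0 103.0
wood mat xy [  92.3 -131.7] size [41.2 15.2] yaw 1.040 x 82.0 101.0
wood mat xy [38.   7.8] size [29.8 18.4] yaw -0.130 x 23.0 53.0
wood mat xy [-33.2 -92.2] size [ 13.7 114.5] yaw -0.002 x -90.0 24.0
wood mat xy [ -15.7 -142.7] size [29.3 18.2] yaw 0.083 x -30.0 -1.0
blue mat xy [-39.4  77. ] size [109.4  21. ] yaw 0.010 x -94.0 16.0
orangeF mat xy [33.9  9. ] size [21.6 15.8] yaw 0.216 x 23.0 45.0
gold mat xy [34.1 81.4] size [16.3 18.5] yaw -1.515 x 26.0 42.0
gold mat xy [ 37.1 -42.1] size [24.4 18.4] yaw -0.141 x 25.0 50.0
gold mat xy [-10.8 -91.8] size [69.6 10.4] yaw -0.032 x -46.0 24.0
lens [37.8 54.2] [0.4063 0.3758 0.124 ]
lens [34.  36.1] [0.4003 0.3918 0.124 ]
vase [160.6 197.2] 572
vase [161.  197.4] 609
jar1 [252.7 153.9] 7
jar1 [250.  156.9] 7
jar0 [422.  154.7] 3
jar0 [429. 149.] 1
```

```bash
python3 -c "
from workcell import close_job
print(close_job())"
```

```text
the job is handed in; nothing more can be done
None
```

Job handed in: lens over the mug, nut tightened to its stop, and the wrench and all three brushes (one was knocked and re-found) lie parallel on the mat towards the red strip. I viewed one picture over the 14 allowed, the jaw still had slight play (about 0.5–1 mm) on the first tightening, so I snugged it and pressed to the stop again, and the vase's position checked out unchanged but the jar check was inconclusive, though I never went near the jars.

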